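Pin and lock the plate carrier on the shaker

TASK

Lock the plate carrier onto the shaker: take the linchpin from its parking block, push it into the square cross hole of the shaker's post from the robot's side until its shoulder is fully home against the post, then swing its sprung ring down over the post until it snaps past the pin's tip. Work gently so as not to jam the pin or bend the ring, let go of everything, and leave the things standing around where they are.

Things in the scene. Friction and masses are not known exactly. Their poses are not given: they have to be found in the camera images.
- station: White laboratory shaker, 150 x 220 mm, with an aluminium plate carrier (160 x 240 mm, deck top 68 mm above the bench, rims to 78 mm, two microplates on it up to 82 mm beyond y = +-27 mm) and an upright steel post in the middle. Origin: on the bench under the post's centre; x: the direction in which the pin goes in, away from the robot; z up. Fixed.
- post_foot (a point): foot of the post's axis, on the deck, 68 mm above the bench. Rectangular post, 30 mm along the station's x, 26 mm along y. A square hole, 11.4 x 11.4 mm, runs through it along x, at y = 0, its axis 12 mm below the post's flat top. The post's height is adjustable and was clamped at a setting that is not measured (see hole_mouth); the clamp holds against 60 N.
- hole_mouth (a point): where the hole's axis meets the post face that looks to the robot (station x = -15 mm), for the MIDDLE of the height range only: this point is always reported at 118 mm above the bench, while the true axis lies anywhere from 106 to 130 mm (flat top of the post 118 to 142 mm). Feel for the true height.
- cradle: Grey plastic parking block, fixed: base plate 75 x 85 mm, block 44 mm wide and 45 mm high, whose top reaches from x = -14 to +42 mm, with a 12 mm wide channel between two rails 6 mm high (x = +4 to +40 mm). Origin: on the bench under the parked pin's shoulder face (within 1 mm); x along the channel to the pin's tip. The pin's grip tail overhangs it towards -x.
- linchpin: Loose steel pin, about 0.1 kg, parked level, 50 mm above the bench. Origin: on the shank's axis at the shoulder face; x to the tip, z up. Shank 10 x 10 mm, x = 0 to +36 mm, then a tapered tip; shoulder 20 mm wide, x = -8 to 0, z = -5 to +8 mm; grip tail x = -44 to -18 mm, 12 mm wide, z = -5 to +15 mm. Fully home: origin at x = -15 mm, y = 0 of the station, x axes parallel.
- pin_grip (a point): middle of the linchpin's grip tail, at (-31, 0, +5) mm in its frame; take it here across its 12 mm width
- pin_tip (a point): end of the linchpin's nose, at (+43.5, 0, 0) mm in its frame. The tip tapers from the 10 mm square at x = +36 mm to 6 mm wide, so it finds the hole if about 1 mm off. More than 20 N against the post bends it
- ring (a joint): angle in rad of the sprung ring about the hinge: 0 is fully closed (sloping 0.12 down from the shank's axis, far wire under the pin's nose); it grows as the ring rises (at 1.69 upright). Starts half raised, 0.7 to 0.95, and hinge friction keeps it where it is left. At about 0.2 to 0.3 the far wire meets the nose; pressed on, the ring stretches 2 to 3 mm and snaps past at about 0.1.
- spring: the steel wire ring with its tab: wire 4 mm, 56 mm across, hinged on the linchpin at (-13, 0, 0) mm about its y axis. Origin: the hinge point; x points from there to the tab. The post passes through the ring as it closes. A downward push of roughly 4 to 14 N on the tab closes it, with a snap; over 25 N, pushed or pinched, bends it.
- ring_tab (a point): centre of the ring's flat thumb tab, 68 mm from the hinge; the tab is 20 mm long, 18 mm wide and 3 mm thick
- microplate: bystander: well plate 127 x 85 x 14 mm lying on the bench, origin at the centre of its underside
- tip_box: bystander: 122 x 87 x 60 mm box with a green lid, origin at the centre of its underside
- foam_rack: bystander: white foam tube rack 110 x 110 x 50 mm, origin at the centre of its underside
Mind the look-alikes: they are no part of the job. There is more than one size of the linchpin; the job needs the smallest.

How it is judged (in metres and radians):
On the way, in this order (a step that is already met when the one before it is completed fails the run):
1. the linchpin is fully home in the post's hole, its ring still raised (x of linchpin in the frame of station between -0.018 and -0.012 m and y of linchpin in the frame of station between -0.003 and 0.003 m and z of linchpin in the frame of station between 0.102 and 0.134 m and angle between the x axis of linchpin and the x axis of station, either way round below 0.1 rad and angle between linchpin's own z axis and vertical below 0.12 rad and value of joint ring above 0.3 rad), for 0.2 s.
2. the ring is swung down and snapped behind the pin's nose (x of linchpin in the frame of station between -0.018 and -0.012 m and y of linchpin in the frame of station between -0.003 and 0.003 m and z of linchpin in the frame of station between 0.102 and 0.134 m and angle between the x axis of linchpin and the x axis of station, either way round below 0.1 rad and angle between linchpin's own z axis and vertical below 0.12 rad and value of joint ring below 0.08 rad), for 0.2 s.
At the end, for the whole second after the job is handed in: The linchpin rests level in the post's cross hole with its shoulder within 3 mm of the post face, aligned with the hole within 0.1 rad, its ring closed behind the nose (ring angle under 0.08 rad), released and at rest; bystanders within 20 mm of where they stood (all of step 2 and linear speed of linchpin below 0.01 m/s); the robot touches nothing.
It fails at once if while its ring is still raised, the pin is forced against the post or shaker with more than 20 N (contact force between linchpin and station above 20 N and value of joint ring above 0.4 rad).
It fails at once if the fingers press or pinch the ring with more than 25 N (contact force between the fingers and spring above 25 N).
It fails at once if a bystander is pushed more than 20 mm (distance of any of microplate, tip_box, foam_rack from where it was at the start of the episode above 0.02 m).
It also fails if it takes over 67 s, if anything falls off the work surface, if the arm or the gripper's body presses on something with over 40 N, if the wrist force passes 120 N, or if a joint passes its speed limit or range.

ROBOT

A 6-joint arm with a two-finger parallel gripper is mounted at the origin on the work surface. World frame = base frame: x ahead of the robot, y to its left, z up, the work surface at z = 0. Lengths are in mm, angles in rad, forces in N, time in s.
With the tool pointing down it reaches from about 250 to 850 mm from the base axis. Payload 12.5 kg.
Tool frame: the origin (TCP) lies on the front face of the gripper's body, between the roots of the fingers; the fingertips stand ahead of it and the grasp point (between the pads) lies 65 mm ahead of it (robot.tcp_to_tips is the z of the fingertips in the tool frame, in mm); z points along the fingers, y is the direction in which the jaws open and shut (so a half turn about z gives the same grasp; the last joint's range is limited). The gripper opens to 93 mm and grips with 3 to 60 N. Pads are 15 mm wide; open, the fingers measure 128 mm over their backs; the gripper's body (75 mm by 188 mm) begins 65 mm behind the grasp point.
Start: joints at [1.218, 0.351, 1.652, -0, 1.139, -0.085], TCP at [145.504, 530.39, 302.733] pointing down, gripper open.
Joint ranges: [-2.75, 2.75], [-0.79, 2.1], [0.01, 2.65], [-1.57, 4.71], [0.07, 3.14], [-2.87, 2.87]. Speed limits (rad/s): [2.22, 2.22, 2.79, 3.14, 3.14, 3.14].

INTERFACE

Orientations are given as a unit quaternion [w, x, y, z].
In Python, from workcell import telemetry, viewer, job, robot gives the robot as it stands. The module is installed in compiled form; this text tells all that it offers.
- The arm moves only by the tool send_rows, never from a script. Its argument "increments" is a list of rows, each a list of 2 entries, a list of its own where there are three numbers: the shift along the tool's x, y, z in m, then the turn about the tool's z in degrees. A call has 1 to 5 rows; each row is the pose to reach, as a shift and turn from the pose measured when the call began, along the tool's axes at that moment; what a row does not reach only later rows make up. A row lasts 1/10 s, in which the tool goes at most 50 mm and 8.59 degrees, less where a joint would pass 70% of its speed; a pose out of reach is approached as far as the arm can. A call with a gripper value outside its range is refused whole. "hand" is the closure, from -1 (fully open) to 1 (shut), set as the call begins (left out, the last holds). The fingers move at their own pace and stop on an object; "newtons" is the grip in N (left out, the last holds). Time passes only in rows, so rows that repeat a pose let the fingers close. It gives the time, the measured TCP pose, the force and the opening at its end, in the units of the state.
- telemetry.get_state(): the state, without advancing time (a new reading comes with each control period).
- viewer.get_image(name): name is "scene" or "side" or "wrist"; returns a dict with "pixels" (480x640x3 uint8, red, green, blue), "depth" (480x640 float32, mm along the optical axis (not along the pixel's ray), 0 where there is no reading), "fov_y" (degrees; the focal length in pixels is half the picture's height over the tangent of half this angle, whatever the lens; pixels are square), "cx", "cy" (the principal point, pixels), "world_from_camera" (4x4, takes a point from camera to world coordinates); the wrist camera has in their place "T_tool_cam" (4x4, takes a point from camera to tool coordinates, whose origin is the TCP and whose axes are the flange's). Camera axes: x right, y up, looking along -z (the intrinsics and any distortion apply to the point x, -y, -z); pixel columns grow to the right and rows downward; lengths in mm; the calibration is good to about 2 mm. A picture is of the moment at which its call begins: read the wrist's pose just before it.
- job.close_job(): hands the job in, once; it reports no verdict.
The state is a dict: "t": time; "q": joint angles; "joint_velocities": joint speeds; "joint_torque": joint torques, N m; "ee_pos": TCP position; "ee_rot": TCP orientation; "wrist_force": force on the tool from outside, world axes, zero at the start; "moment": the same for the moment, N m; "opening": finger opening in mm.
Only numpy, scipy, OpenCV 4.12 (cv2) and the standard library are available. Lean on these libraries where they do the work, as an engineer would, in place of code of your own. Each camera call takes 0.05 s, during which the arm holds its last target.

## Working session

There is one attempt and no reset: what is moved stays moved. The work goes in short steps, Python scripts to look and compute and a tool call to move; the robot and the scene stay as the last step left them, time stands still between calls to the robot, and variables do not carry over. Pictures are saved under pics/ and viewed, and the job is handed in when it is done.

Besides the shell and the picture viewer there is one more tool, called after "Call:" in YAML: its name, and indented under it one key for each argument. send_rows: Moves the arm, as the interface text tells. Its arguments: {"type":"object","properties":{"increments":{"type":"array","items":{"type":"array"}},"hand":{"type":"number"},"newtons":{"type":"number"}},"required":["increments"]}

```bash
mkdir -p pics; cat > h.py <<'E'
import numpy as np,cv2
from workcell import telemetry, viewer, job, robot
from scipy.spatial.transform import Rotation as R
def st(): return telemetry.get_state()
def T_tool():
    s=st();T=np.eye(4);q=s['ee_rot'];T[:3,:3]=R.from_quat([q[1],q[2],q[3],q[0]]).as_matrix();T[:3,3]=s['ee_pos'];return T
def grab(name):
    Tt=T_tool();im=viewer.get_image(name)
    W=im['world_from_camera'] if 'world_from_camera' in im else Tt@np.array(im['T_tool_cam'])
    np.savez('%s.npz'%name,px=im['pixels'],d=im['depth'],W=W,f=240/np.tan(np.radians(im['fov_y']/2)),c=[im['cx'],im['cy']])
    print(name,[k for k in im if k not in('pixels','depth')],im['fov_y'],im['cx'],im['cy'])
    return load(name)
def load(name): return dict(np.load('%s.npz'%name))
def world(m,u=None,v=None):
    if u is None: v,u=np.mgrid[0:480,0:640]
    u=np.asarray(u);v=np.asarray(v);d=m['d'][v,u]
    X=(u-m['c'][0])*d/m['f'];Y=-(v-m['c'][1])*d/m['f']
    P=np.stack([X,Y,-d,np.ones_like(d)],-1);return (P@np.array(m['W']).T)[...,:3]
def proj(m,p):
    p=np.linalg.inv(m['W'])@np.append(p,1);return m['c'][0]+m['f']*p[0]/-p[2], m['c'][1]-m['f']*p[1]/-p[2]
def save(m,fn,crop=None,s=1):
    im=m['px'][:,:,::-1]
    if crop: x0,y0,x1,y1=crop;im=im[y0:y1,x0:x1]
    im=cv2.resize(im,None,fx=s,fy=s,interpolation=cv2.INTER_CUBIC);cv2.imwrite('pics/'+fn,im)
E
python3 - <<'E'
from h import *
s=st();print(s, robot.tcp_to_tips, [a for a in dir(robot) if a[0]!='_'])
for n in('scene','side','wrist'):
    m=grab(n);save(m,n+'1.png');print(np.round(m['W'],3).tolist())
E
```

```text
{'t': 0.0, 'q': array([ 1.21841353e+00,  3.51203183e-01,  1.65241849e+00,  8.14708818e-06,
        1.13909202e+00, -8.45888110e-02]), 'joint_velocities': array([-9.38436112e-04, -9.05214584e-04,  2.04871053e-04, -8.73836847e-05,
       -3.01367134e-04, -3.57963828e-04]), 'joint_torque': array([-1.88017526e-03, -4.97306621e+01, -2.85262209e+01,  6.99380203e-02,
        2.55489541e-02, -9.90236117e-05]), 'ee_pos': array([145.41572165, 530.17429426, 302.22160497]), 'ee_rot': array([-1.25104610e-04,  1.33498927e-01,  9.91048799e-01, -5.46393075e-04]), 'wrist_force': array([-0.01572906, -0.15747818,  0.69655283]), 'moment': array([-0.04305676, -0.04849676, -0.04860814]), 'opening': 92.8927645396872} 84.1 ['IKError', 'tcp_to_tips']
scene ['fov_y', 'cx', 'cy', 'world_from_camera'] 48.79715969036847 313.31389461865473 236.85012482389143
[[0.601, -0.664, 0.446, 1221.058], [0.799, 0.488, -0.35, -508.784], [0.015, 0.567, 0.824, 1244.778], [0.0, 0.0, 0.0, 1.0]]
side ['fov_y', 'cx', 'cy', 'world_from_camera'] 55.53858412276458 327.39511062714865 236.1416728964826
[[0.948, 0.186, -0.257, 313.294], [-0.318, 0.546, -0.775, -925.126], [-0.004, 0.817, 0.577, 762.537], [0.0, 0.0, 0.0, 1.0]]
wrist ['fov_y', 'cx', 'cy', 'T_tool_cam'] 69.31815607000141 315.69931343483637 234.91458841281957
[[0.265, -0.93, -0.255, 74.249], [0.964, 0.255, 0.071, 550.412], [-0.001, -0.265, 0.964, 385.766], [0.0, 0.0, 0.0, 1.0]]
```

View pics/scene1.png

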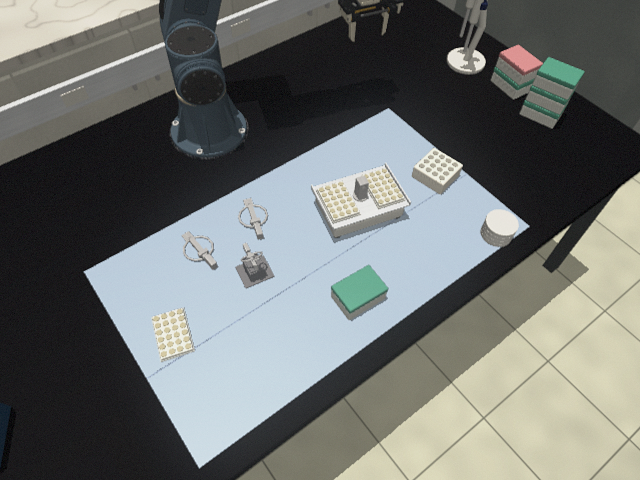

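View pics/side1.png

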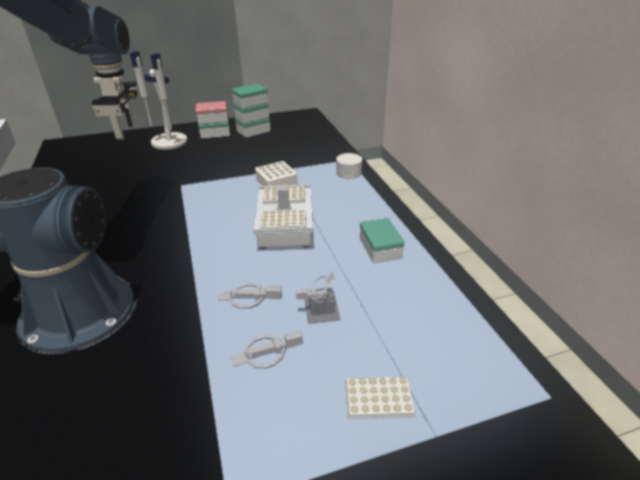

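View pics/wrist1.png

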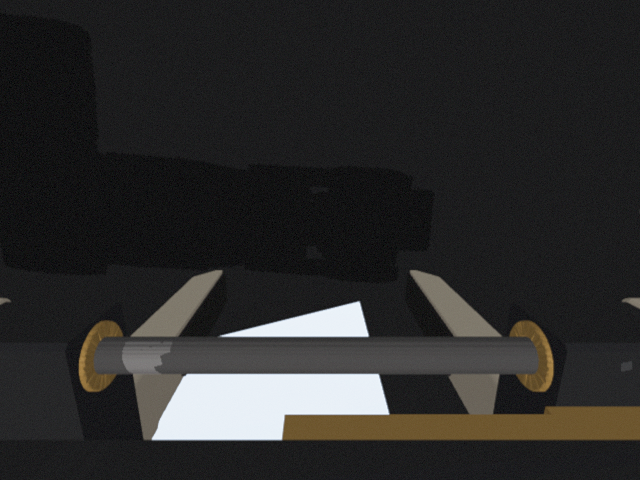

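Scene: robot base (207,130), station with post (362,187), cradle with parked pin (254,262), two loose larger-looking pins (199,249) and (253,216) on the mat, microplate (172,333), tip box (360,290), foam rack (437,170). Candidates for the linchpin are the one in the cradle (254,258) and the two loose ones; by its description, the parked one is right. Next is a close crop and measurement.

```bash
python3 - <<'E'
from h import *
a=load('scene');b=load('side')
A=a['px'][180:300,170:290];B=b['px'][255:375,215:345]
A=cv2.resize(A,(480,480),interpolation=cv2.INTER_CUBIC)
B=cv2.resize(B,(520,480)[:2],interpolation=cv2.INTER_CUBIC)
cv2.imwrite('pics/crop1.png',cv2.resize(np.hstack([A[:,:400],B[:,:400]]),None,fx=1,fy=1)[:,:,::-1])
# station crop
A=cv2.resize(a['px'][155:245,300:420],(400,300),interpolation=cv2.INTER_CUBIC);B=cv2.resize(b['px'][175:255,240:330],(400,300),interpolation=cv2.INTER_CUBIC)
cv2.imwrite('pics/crop2.png',np.hstack([A,B])[:,:,::-1])
for n,m in(('scene',a),('side',b)):
    P=world(m);ok=(m['d']>0)
    sel=ok&(P[...,0]>200)&(P[...,0]<900)&(abs(P[...,1])<500)&(abs(P[...,2])<15)
    print(n,'bench z',np.median(P[sel][:,2]),np.percentile(P[sel][:,2],[5,95]))
    for nm,pts in {'cradle':[(254,262)],'post':[(362,187)],'tipbox':[(360,288)],'foam':[(437,165)]}.items() if n=='scene' else {'cradle':[(320,300)],'post':[(285,196)],'tipbox':[(381,235)]}.items():
        for u,v in pts: print(nm,np.round(P[v,u],1))
E
```

```text
scene bench z 3.0223193763074505 [-1.477636    8.06476936]
cradle [ 549.8 -178.    56.5]
post [558.6 178.  120.2]
tipbox [777.3  -4.5  60.2]
foam [585.  461.4  49.2]
side bench z 0.28206958085570477 [-2.27882867  5.41364675]
cradle [ 313.3 -925.1  762.5]
post [550.6 166.8 115.9]
tipbox [764.3 -22.   59. ]
```

View pics/crop1.png

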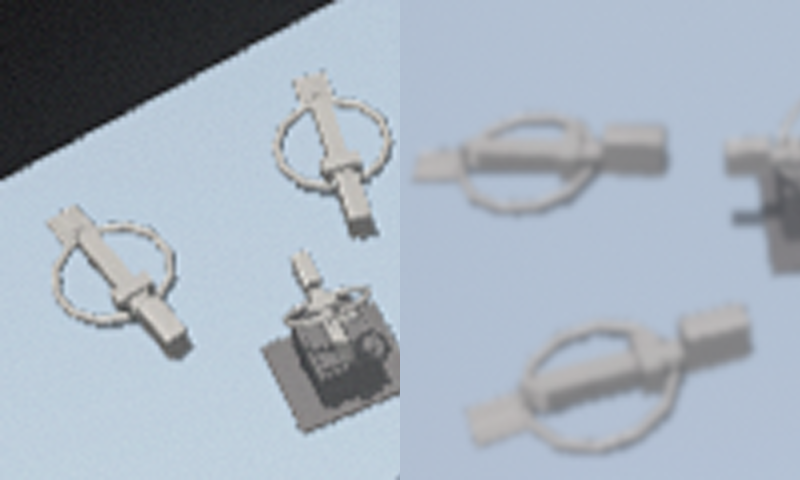

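View pics/crop2.png

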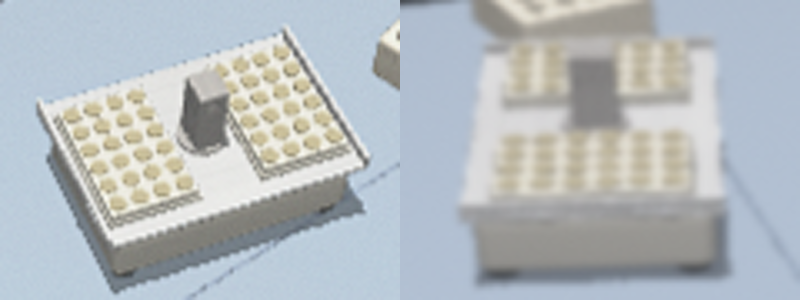

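The crop shows the parked pin, small, in the grey block with its tail pointing at the robot and its ring half raised. The two loose pins are visibly larger and lie on the mat. Choice: the parked pin. Now coarse poses.

```bash
python3 - <<'E'
from h import *
for n in('scene','side'):
    m=load(n);P=world(m);ok=m['d']>0
    Q=P[ok]
    s=Q[(Q[:,0]>420)&(Q[:,0]<700)&(Q[:,1]>0)&(Q[:,1]<330)&(Q[:,2]>62)&(Q[:,2]<90)]
    (c,sz,an)=cv2.minAreaRect(s[:,:2].astype(np.float32));print(n,'carrier',c,sz,an)
    t=Q[(Q[:,0]>420)&(Q[:,0]<700)&(Q[:,1]>0)&(Q[:,1]<330)&(Q[:,2]>95)&(Q[:,2]<180)];print('post',len(t),t.mean(0),t[:,2].max(),np.percentile(t[:,2],[80,90,95]))
    s=Q[(Q[:,0]>430)&(Q[:,0]<700)&(Q[:,1]>-300)&(Q[:,1]<-90)&(Q[:,2]>38)&(Q[:,2]<130)]
    print('cradle+pin',len(s),s.min(0),s.max(0),s.mean(0))
    for lo,hi in((38,48),(48,58),(58,70),(70,130)):
        t=s[(s[:,2]>lo)&(s[:,2]<hi)]
        if len(t)>5: print(lo,len(t),np.round(t.min(0)),np.round(t.max(0)),cv2.minAreaRect(t[:,:2].astype(np.float32)))
    # base plate: low pts near cradle
E
```

```text
scene carrier (547.3956298828125, 186.127685546875) (244.89552307128906, 167.97021484375) 74.63957214355469
post 210 [552.46907668 180.40506078 123.53986412] 143.54957527248257 [136.48701746 137.84960924 139.41682524]
cradle+pin 436 [ 487.22907658 -207.66047147   38.21946949] [ 578.82098725 -148.79285838  108.42573775] [ 544.54393643 -179.89432291   58.08829507]
38 100 [ 516. -204.   38.] [ 578. -153.   48.] ((546.1864013671875, -178.89065551757812), (44.42225646972656, 58.60518264770508), 80.26177978515625)
48 186 [ 489. -202.   48.] [ 579. -152.   58.] ((532.7034912109375, -175.40286254882812), (42.91746520996094, 84.50528717041016), 74.23854064941406)
58 93 [ 487. -201.   58.] [ 571. -151.   70.] ((528.7694091796875, -174.07957458496094), (48.61003112792969, 72.88777923583984), 50.52170944213867)
70 57 [ 496. -208.   71.] [ 576. -149.  108.] ((538.2658081054688, -177.15016174316406), (54.0964241027832, 65.39312744140625), 41.024322509765625)
side carrier (547.5108032226562, 181.49839782714844) (248.14376831054688, 159.88014221191406) 74.79436492919922
post 185 [545.98344981 173.75595981 119.59015904] 136.38300119152177 [133.04499864 134.27776688 134.80854863]
cradle+pin 598 [ 486.82728901 -210.90324715   38.08855996] [ 573.04176656 -148.97793065  104.83282145] [ 535.68732951 -184.83731892   57.91482864]
38 143 [ 488. -208.   38.] [ 571. -158.   48.] ((530.36865234375, -179.5847625732422), (45.75263214111328, 84.69347381591797), 79.02580261230469)
48 258 [ 487. -202.   48.] [ 572. -153.   58.] ((530.6574096679688, -177.958984375), (46.46748352050781, 86.71161651611328), 70.18648529052734)
58 100 [ 487. -208.   58.] [ 544. -149.   69.] ((513.5419921875, -175.48646545410156), (60.69407272338867, 53.26362228393555), 81.20902252197266)
70 97 [ 531. -211.   70.] [ 573. -151.  105.] ((554.1386108398438, -183.85899353027344), (59.220054626464844, 36.81040954589844), 79.305908203125)
```

Call:
send_rows:
  increments:
    - [[-0.044,-0.0195,0],0]
    - [[-0.088,-0.039,0],0]
    - [[-0.132,-0.0585,0],0]
    - [[-0.176,-0.078,0],0]
    - [[-0.22,-0.0975,0],0]

```text
t: 0.65
ee_pos: [333.0, 376.5, 302.4]
ee_rot: [-0.0, 0.133, 0.991, -0.0]
wrist_force: [1.0, -0.0, 0.2]
opening: 92.9
```

Call:
send_rows:
  increments:
    - [[-0.044,-0.0195,0],0]
    - [[-0.088,-0.039,0],0]
    - [[-0.132,-0.0585,0],0]
    - [[-0.176,-0.078,0],0]
    - [[-0.22,-0.0975,0],0]

```text
t: 1.15
ee_pos: [520.6, 222.7, 302.3]
ee_rot: [-0.0, 0.133, 0.991, -0.0]
wrist_force: [0.7, 1.2, 0.5]
opening: 92.8
```

Call:
send_rows:
  increments:
    - [[-0.043,-0.0155,0],0]
    - [[-0.086,-0.031,0],0]
    - [[-0.086,-0.031,0],0]
    - [[-0.086,-0.031,0],0]

```text
t: 1.55
ee_pos: [595.5, 169.5, 301.6]
ee_rot: [-0.001, 0.134, 0.991, -0.001]
wrist_force: [-0.1, 0.7, -0.1]
opening: 93.0
```

```bash
python3 - <<'E'
from h import *
m=grab('wrist');save(m,'w2.png');np.savez('ws1.npz',**m)
E
```

```text
wrist ['fov_y', 'cx', 'cy', 'T_tool_cam'] 69.31815607000141 315.69931343483637 234.91458841281957
```

View pics/w2.png

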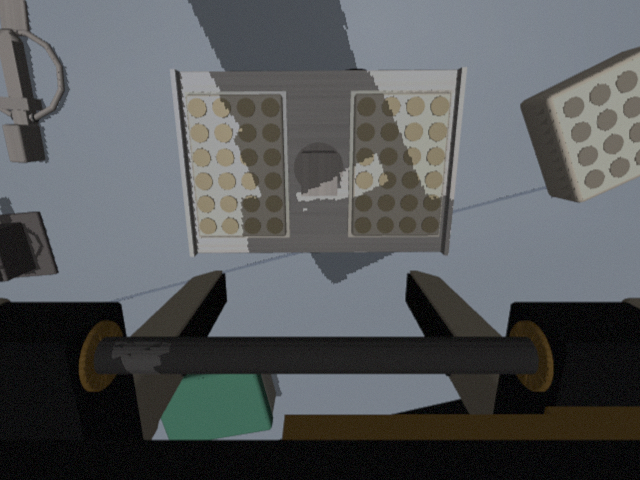

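The wrist view shows the station square-on: carrier corners about (175,70), (465,68), (447,254), (191,254), with the post at (321,172). The cradle is at the left edge (20,245).

```bash
python3 - <<'E'
from h import *
m=load('wrist');P=world(m);ok=m['d']>0
r=np.zeros_like(ok);r[40:265,150:490]=1
Q=P[ok&r]
b=P[ok&(abs(P[...,2])<12)];print('bench z',np.median(b[:,2]))
for lo,hi in((60,74),(74,79),(79,90)):
  s=Q[(Q[:,2]>lo)&(Q[:,2]<hi)];print(lo,len(s),cv2.minAreaRect(s[:,:2].astype(np.float32)),np.median(s[:,2]))
t=Q[(Q[:,2]>100)];print('post',len(t),cv2.minAreaRect(t[:,:2].astype(np.float32)),np.percentile(t[:,2],[5,50,95]))
h=np.histogram(t[:,2],bins=np.arange(100,150,3));print(h)
top=t[t[:,2]>np.percentile(t[:,2],90)-3];print(len(top),cv2.minAreaRect(top[:,:2].astype(np.float32)),np.median(top[:,2]))
save(m,'w2c.png',(270,120,370,220),5)
E
```

```text
bench z 2.401260865731558
60 19580 ((547.1416625976562, 185.49697875976562), (233.75233459472656, 160.33656311035156), 74.91106414794922) 69.56758176282457
74 2003 ((547.189453125, 185.33944702148438), (241.3523406982422, 159.84918212890625), 75.0663833618164) 76.24704825963727
79 27247 ((547.0172729492188, 185.3465576171875), (240.2329864501953, 158.6632843017578), 74.86356353759766) 82.47044383168026
post 1626 ((547.2607421875, 185.22268676757812), (26.05987548828125, 30.348251342773438), 74.52515411376953) [134.45324933 135.96638846 137.0536027 ]
(array([  7,  18,   8,   0,   0,   5,  11,   0,   9,  10,   1, 770, 787,
         0,   0,   0]), array([100, 103, 106, 109, 112, 115, 118, 121, 124, 127, 130, 133, 136,
       139, 142, 145, 148]))
1557 ((547.471923828125, 185.09950256347656), (26.044204711914062, 29.85355567932129), 74.21121978759766) 136.0137609508596
```

View pics/w2c.png

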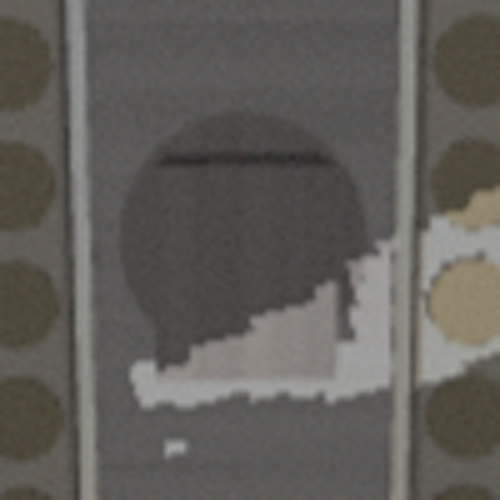

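Call:
send_rows:
  increments:
    - [[0.025,0.001,0.03],0]
    - [[0.0507,0.0021,0.06],-0.3]
    - [[0.0507,0.0021,0.075],-0.3]
    - [[0.0507,0.0021,0.075],-0.3]
    - [[0.0507,0.0021,0.075],-0.3]
  hand: 1
  newtons: 20

```text
t: 2.1
ee_pos: [546.3, 186.3, 227.8]
ee_rot: [-0.0, 0.13, 0.991, -0.0]
wrist_force: [1.6, 0.5, 0.7]
opening: 57.5
```

```bash
python3 - <<'E'
from h import *
s=st();print(s['ee_pos'],s['opening'],s['wrist_force'],robot.tcp_to_tips)
print(R.from_matrix(T_tool()[:3,:3]).as_matrix().round(4))
E
```

```text
[546.32377204 186.31270515 227.80740401] 57.480863463720674 [1.58915605 0.51553994 0.72884677] 84.1
[[-9.659e-01  2.587e-01 -9.000e-04]
 [ 2.587e-01  9.659e-01 -6.000e-04]
 [ 7.000e-04 -8.000e-04 -1.000e+00]]
```

Call:
send_rows:
  increments:
    - [[0,0,0.002],0]
    - [[0,0,0.004],0]
    - [[0,0,0.004],0]
    - [[0,0,0.004],0]
    - [[0,0,0.004],0]

```text
t: 2.6
ee_pos: [546.4, 186.2, 223.9]
ee_rot: [-0.0, 0.131, 0.991, -0.0]
wrist_force: [0.7, -1.1, -0.7]
opening: 17.3
```

```bash
python3 - <<'E'
from h import *
s=st();print(s['ee_pos'],s['opening'],s['wrist_force'],robot.tcp_to_tips)
E
```

```text
[546.39929439 186.24575982 223.92382734] 17.28540967893251 [ 0.73105186 -1.10442961 -0.67587296] 84.1
```

Call:
send_rows:
  increments:
    - [[0,0,0.001],0]
    - [[0,0,0.002],0]
    - [[0,0,0.002],0]

```text
t: 2.9
ee_pos: [546.4, 186.2, 221.8]
ee_rot: [-0.0, 0.131, 0.991, -0.0]
wrist_force: [-0.5, -0.1, 0.2]
opening: 0.5
```

Call:
send_rows:
  increments:
    - [[0,0,0.001],0]
    - [[0,0,0.001],0]

```text
t: 3.1
ee_pos: [546.3, 186.2, 220.6]
ee_rot: [-0.001, 0.131, 0.991, -0.0]
wrist_force: [0.1, -0.2, -0.4]
opening: 0.3
```

Call:
send_rows:
  increments:
    - [[0,0,0.001],0]
    - [[0,0,0.001],0]

```text
t: 3.3
ee_pos: [546.2, 186.2, 219.4]
ee_rot: [-0.001, 0.131, 0.991, -0.0]
wrist_force: [-0.7, -0.4, 0.2]
opening: 0.4
```

Call:
send_rows:
  increments:
    - [[0,0,0.001],0]
    - [[0,0,0.001],0]

```text
t: 3.5
ee_pos: [546.3, 186.2, 219.0]
ee_rot: [-0.0, 0.131, 0.991, -0.0]
wrist_force: [-2.2, -0.4, 6.2]
opening: 0.6
```

Call:
send_rows:
  increments:
    - [[0,0,0.001],0]
    - [[0,0,0.001],0]

```text
t: 3.7
ee_pos: [546.3, 186.2, 218.9]
ee_rot: [-0.0, 0.131, 0.991, -0.0]
wrist_force: [-4.9, -1.1, 10.6]
opening: 0.4
```

Call:
send_rows:
  increments:
    - [[0,0,-0.01],0]
    - [[0,0,-0.012],0]
    - [[0,0,-0.012],0]
    - [[0,0,-0.012],0]
    - [[0,0,-0.012],0]
  hand: 0.1
  newtons: 5

```text
t: 4.2
ee_pos: [546.2, 186.2, 230.6]
ee_rot: [-0.001, 0.131, 0.991, -0.0]
wrist_force: [0.4, 0.2, -0.2]
opening: 35.8
```

Call:
send_rows:
  increments:
    - [[0,0,0.01],0]
    - [[0,0,0.02],0]
    - [[0,0,0.03],0]
    - [[0,0,0.035],0]
    - [[0,0,0.035],0]

```text
t: 4.7
ee_pos: [545.9, 186.1, 194.5]
ee_rot: [-0.001, 0.131, 0.991, -0.001]
wrist_force: [-0.0, -0.2, -0.2]
opening: 42.0
```

Call:
send_rows:
  increments:
    - [[0,0,0],0]
    - [[0,0,0],0]
    - [[0,0,0],0]
    - [[0,0,0],0]
    - [[0,0,0],0]
  hand: 0.5

```text
t: 5.2
ee_pos: [545.8, 185.5, 194.7]
ee_rot: [-0.001, 0.13, 0.991, -0.001]
wrist_force: [-0.3, -5.0, 1.1]
opening: 26.0
```

Call:
send_rows:
  increments:
    - [[0,0,0],0]
    - [[0,0,0],0]
    - [[0,0,0],0]
  newtons: 10

```text
t: 5.5
ee_pos: [545.8, 185.4, 194.8]
ee_rot: [-0.001, 0.13, 0.991, -0.001]
wrist_force: [1.0, -1.2, -2.3]
opening: 25.5
```

```bash
python3 - <<'E'
from h import *
s=st();print(s['ee_pos'],s['opening'],s['wrist_force'],s['moment'])
a=np.radians(-15.1);ex=np.array([np.cos(a),np.sin(a)]);ey=np.array([-ex[1],ex[0]])
print(ey@(s['ee_pos'][:2]-[547.2,185.2]),ex@(s['ee_pos'][:2]-[547.2,185.2]));print(T_tool()[:3,:3].round(4))
E
```

```text
[545.81268031 185.43107311 194.75961758] 25.519995762998423 [ 0.97662333 -1.1976503  -2.26540397] [-0.16807841  0.01078247  0.022007  ]
-0.1383082730252448 -1.3996147722073609
[[-0.966   0.2587 -0.0031]
 [ 0.2587  0.966  -0.0024]
 [ 0.0023 -0.0031 -1.    ]]
```

Call:
send_rows:
  increments:
    - [[0,0,0],0]
    - [[0,0,-0.01],0]
    - [[0,0,-0.05],0]
    - [[-0.016,-0.043,-0.075],0]
    - [[-0.032,-0.086,-0.075],0]
  hand: -1

```text
t: 6.0
ee_pos: [555.8, 94.3, 274.3]
ee_rot: [0.002, 0.129, 0.992, -0.001]
wrist_force: [0.4, -0.9, -1.4]
opening: 61.3
```

Call:
send_rows:
  increments:
    - [[-0.0165,-0.045,0],0]
    - [[-0.033,-0.09,0],0]
    - [[-0.0495,-0.135,0],0]
    - [[-0.066,-0.18,0],0]
    - [[-0.0825,-0.225,0],0]

```text
t: 6.5
ee_pos: [578.0, -146.3, 276.0]
ee_rot: [0.003, 0.129, 0.992, -0.001]
wrist_force: [0.1, 0.4, -0.8]
opening: 93.0
```

Call:
send_rows:
  increments:
    - [[-0.0155,-0.044,0],0]
    - [[-0.0155,-0.044,0],0]
    - [[-0.0155,-0.044,0],0]

```text
t: 6.8
ee_pos: [581.6, -193.4, 276.7]
ee_rot: [0.003, 0.13, 0.992, -0.001]
wrist_force: [0.8, 0.2, -0.6]
opening: 92.9
```

```bash
python3 - <<'E'
from h import *
m=grab('wrist');save(m,'w3.png')
E
```

```text
wrist ['fov_y', 'cx', 'cy', 'T_tool_cam'] 69.31815607000141 315.69931343483637 234.91458841281957
```

View pics/w3.png

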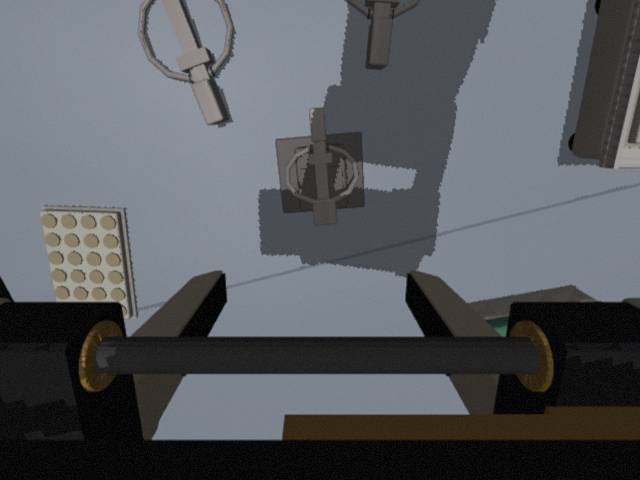

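The parked pin is seen from above: tail end (317,110), shoulder (320,158), tab (326,215), ring around it at (320,176), cradle base corners (276,138) to (365,205). The pin is skewed by about 5° relative to the tool.

```bash
python3 - <<'E'
from h import *
m=load('wrist');P=world(m);ok=m['d']>0
save(m,'w3c.png',(260,95,380,235),4)
r=np.zeros_like(ok);r[95:240,270:372]=1
b=P[ok&(abs(P[...,2])<12)];zb=np.median(b[:,2]);print('bench z',zb)
Q=P[ok&r]
r2=np.zeros_like(ok);r2[102:141,300:336]=1
t=P[ok&r2];t=t[t[:,2]>55]
print('tail',len(t),np.median(t[:,2]),cv2.minAreaRect(t[:,:2].astype(np.float32)),t.mean(0))
print(np.histogram(Q[:,2],bins=np.arange(-10,125,5)))
s=Q[(Q[:,2]>3+0)&(Q[:,2]<15)];print('base',len(s),cv2.minAreaRect(s[:,:2].astype(np.float32)))
s=Q[(Q[:,2]>40)&(Q[:,2]<56)];print('block',len(s),cv2.minAreaRect(s[:,:2].astype(np.float32)))
r3=np.zeros_like(ok);r3[200:228,312:340]=1
t=P[ok&r3];t=t[t[:,2]>70];print('tab',len(t),cv2.minAreaRect(t[:,:2].astype(np.float32)),t.mean(0),t.max(0))
E
```

```text
bench z 2.392969665507934
tail 494 66.3189618319116 ((499.86029052734375, -169.91603088378906), (11.976807594299316, 25.871366500854492), 79.5873031616211) [ 499.77189392 -169.87366067   66.302581  ]
(array([   0,    5, 7682, 2575,    3,    2,    4,    1,    3,    3,   66,
        767, 1032,  866,  130,  547,   70,   73,   86,  150,  213,  187,
        205,   52,    0,    0]), array([-10,  -5,   0,   5,  10,  15,  20,  25,  30,  35,  40,  45,  50,
        55,  60,  65,  70,  75,  80,  85,  90,  95, 100, 105, 110, 115,
       120]))
base 4229 ((542.729736328125, -176.9813690185547), (107.78047180175781, 143.87925720214844), 75.0766830444336)
block 2029 ((542.651611328125, -177.556640625), (44.07296371459961, 59.945411682128906), 79.90843200683594)
tab 575 ((564.7084350585938, -181.1265106201172), (19.604612350463867, 16.74482536315918), 75.16398620605469) [ 564.21789006 -181.50399233   99.07890525] [ 573.8148802  -169.66050876  106.44747108]
```

View pics/w3c.png

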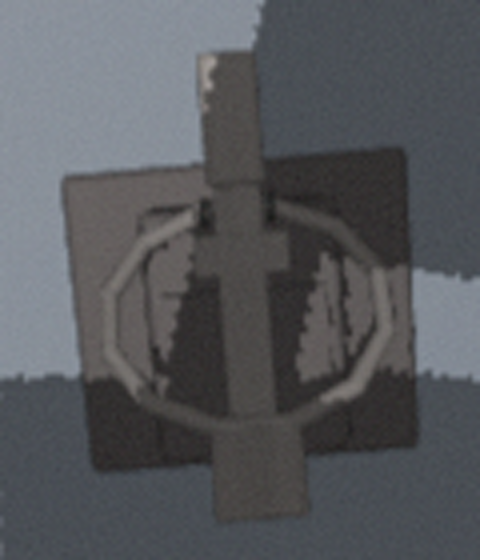

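Call:
send_rows:
  increments:
    - [[0.0425,0.001,0],-2.4]
    - [[0.085,0.0017,0.01],-4.7]
    - [[0.085,0.0017,0.055],-4.7]
    - [[0.085,0.0017,0.085],-4.7]
    - [[0.085,0.0017,0.085],-4.7]
  hand: 0.1

```text
t: 7.35
ee_pos: [499.0, -167.1, 188.7]
ee_rot: [0.0, 0.088, 0.996, 0.0]
wrist_force: [-0.5, 0.5, -0.0]
opening: 57.7
```

```bash
python3 - <<'E'
from h import *
T=T_tool();print(T.round(4),st()['opening'])
print('tool shift to grip', T[:3,:3].T@(np.array([499.9,-169.9,120.])-T[:3,3]), 'yaw y',np.degrees(np.arctan2(T[1,1],T[0,1])))
E
```

```text
[[-9.847000e-01  1.744000e-01  1.000000e-04  4.990166e+02]
 [ 1.744000e-01  9.847000e-01  6.000000e-04 -1.671020e+02]
 [ 0.000000e+00  6.000000e-04 -1.000000e+00  1.887235e+02]
 [ 0.000000e+00  0.000000e+00  0.000000e+00  1.000000e+00]] 57.73162650459922
tool shift to grip [-1.3595575  -2.64339976 68.72186666] yaw y 79.95458710313679
```

Call:
send_rows:
  increments:
    - [[-0.0014,-0.0026,0.02],0]
    - [[-0.0014,-0.0026,0.045],0]
    - [[-0.0014,-0.0026,0.062],0]
    - [[-0.0014,-0.0026,0.0687],0]
    - [[-0.0014,-0.0026,0.0687],0]

```text
t: 7.85
ee_pos: [500.4, -169.4, 120.7]
ee_rot: [0.0, 0.087, 0.996, 0.0]
wrist_force: [-0.2, -0.3, 0.0]
opening: 41.6
```

```bash
python3 - <<'E'
from h import *
T=T_tool();print(st()['opening'],st()['wrist_force'])
print('tool shift to grip', T[:3,:3].T@(np.array([499.9,-169.9,120.])-T[:3,3]), 'yaw y',np.degrees(np.arctan2(T[1,1],T[0,1])))
E
```

```text
41.61090251466863 [-0.2313435  -0.34851839  0.02490952]
tool shift to grip [ 0.42494589 -0.55427758  0.67328342] yaw y 80.00192749361331
```

Call:
send_rows:
  increments:
    - [[0,-0.0005,0],0]
    - [[0,-0.0005,0],0]
    - [[0,-0.0005,0],0]
    - [[0,-0.0005,0],0]
    - [[0,-0.0005,0],0]
  hand: 1
  newtons: 10

```text
t: 8.35
ee_pos: [500.4, -170.0, 121.0]
ee_rot: [0.0, 0.087, 0.996, 0.0]
wrist_force: [-0.3, -0.1, 3.0]
opening: 12.0
```

Call:
send_rows:
  increments:
    - [[0,0,0],0]
    - [[0,0,0],0]
    - [[0,0,0],0]
  newtons: 50

```text
t: 8.65
ee_pos: [500.5, -170.0, 121.1]
ee_rot: [0.0, 0.087, 0.996, 0.0]
wrist_force: [-0.2, 0.0, 1.7]
opening: 11.5
```

```bash
python3 - <<'E'
from h import *
T=T_tool();print(T.round(4));print(st()['opening'],st()['wrist_force'],st()['moment'])
print('tool shift to grip', T[:3,:3].T@(np.array([499.9,-169.9,120.])-T[:3,3]), 'yaw y',np.degrees(np.arctan2(T[1,1],T[0,1])))
E
```

```text
[[-9.848000e-01  1.737000e-01  7.000000e-04  5.004507e+02]
 [ 1.737000e-01  9.848000e-01  4.000000e-04 -1.699954e+02]
 [-6.000000e-04  5.000000e-04 -1.000000e+00  1.210550e+02]
 [ 0.000000e+00  0.000000e+00  0.000000e+00  1.000000e+00]]
11.535397414894 [-0.23835168  0.00999237  1.69647009] [0.07213166 0.052944   0.03093527]
tool shift to grip [ 0.55945317 -0.00227384  1.05466877] yaw y 79.99743073895428
```

Call:
send_rows:
  increments:
    - [[0,0,-0.005],0]
    - [[0,0,-0.015],0]
    - [[0,0,-0.03],0]
    - [[0,0,-0.06],0]
    - [[0,0,-0.1],0]

```text
t: 9.15
ee_pos: [499.7, -169.7, 221.7]
ee_rot: [-0.001, 0.087, 0.996, 0.001]
wrist_force: [-0.5, 0.2, -1.2]
opening: 11.6
```

```bash
python3 - <<'E'
from h import *
m=grab('scene');save(m,'s4.png',(180,170,340,290),5)
C=np.array([547.2,185.1]);a=np.radians(-15.0);ex=np.array([np.cos(a),np.sin(a)])
T=T_tool();print(T.round(4),st()['opening'],st()['wrist_force'])
t=np.append(C-105*ex,230);print(t,T[:3,:3].T@(t-T[:3,3]))
E
```

```text
scene ['fov_y', 'cx', 'cy', 'world_from_camera'] 48.79715969036847 313.31389461865473 236.85012482389143
[[-9.848000e-01  1.736000e-01  7.200000e-03  5.020164e+02]
 [ 1.736000e-01  9.848000e-01 -2.500000e-03 -1.707109e+02]
 [-7.500000e-03 -1.200000e-03 -1.000000e+00  2.285596e+02]
 [ 0.000000e+00  0.000000e+00  0.000000e+00  1.000000e+00]] 11.498279220742623 [ 5.14200858 -1.41780031  5.92122439]
[445.77778824 212.27599974 230.        ] [121.84668817 367.4089525   -2.80491959]
```

View pics/s4.png

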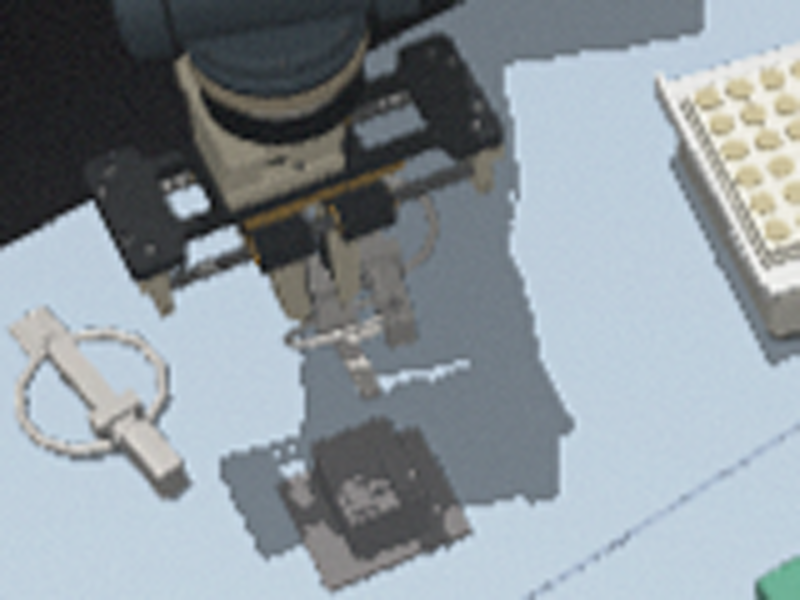

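The pin is in the fingers with its ring still up, and the cradle at (370,500) is empty. Travelling to the pre-insertion pose.

Call:
send_rows:
  increments:
    - [[0.01,0.03,0],0.5]
    - [[0.022,0.066,0],1]
    - [[0.035,0.105,0],1.5]
    - [[0.048,0.145,0],2]
    - [[0.061,0.184,-0.002],2.5]

```text
t: 9.7
ee_pos: [473.3, 22.6, 230.4]
ee_rot: [0.004, 0.109, 0.994, -0.001]
wrist_force: [1.0, 0.1, -0.4]
opening: 11.6
```

```bash
cat >> h.py <<'E'
C=np.array([547.2,185.1]);aa=np.radians(-15.0);EX=np.array([np.cos(aa),np.sin(aa)]);EY=np.array([-EX[1],EX[0]])
def to(sx,sy,z):
    T=T_tool();t=np.append(C+sx*EX+sy*EY,z);s=st()
    print('stn',(EX@(T[:2,3]-C)).round(2),(EY@(T[:2,3]-C)).round(2),T[2,3].round(2),'F',s['wrist_force'].round(2),'M',s['moment'].round(2),'op',s['opening'].round(2),'t',s['t'])
    print('shift',(T[:3,:3].T@(t-T[:3,3])).round(2),'turn',(np.degrees(np.arctan2(T[1,1],T[0,1]))-75.0).round(2),'ztilt',T[:2,2].round(4))
E
python3 -c "
from h import *
to(-105,0,230)"
```

```text
Traceback (most recent call last):
  File "h.py", line 28, in to
    print('stn',(EX@(T[:2,3]-C)).round(2),(EY@(T[:2,3]-C)).round(2),T[2,3].round(2),'F',s['wrist_force'].round(2),'M',s['moment'].round(2),'op',s['opening'].round(2),'t',s['t'])
                                                                                                                                                ^^^^^^^^^^^^^^^^^^
AttributeError: 'float' object has no attribute 'round'
```

```bash
sed -i "s/s\['opening'\].round(2)/round(s['opening'],2)/" h.py
python3 -c "
from h import *
to(-105,0,230)"
```

```text
stn -29.33 -176.08 230.4 F [ 1.01  0.12 -0.38] M [-0.02  0.01  0.  ] op 11.61 t 9.7
shift [ 68.03 179.17  -0.28] turn 2.46 ztilt [ 0.0077 -0.0025]
```

Call:
send_rows:
  increments:
    - [[0.015,0.04,0],0.5]
    - [[0.03,0.08,0],1]
    - [[0.045,0.12,0],1.5]
    - [[0.06,0.158,0],2]
    - [[0.068,0.179,0],2.5]

```text
t: 10.2
ee_pos: [445.0, 214.6, 230.4]
ee_rot: [0.004, 0.13, 0.991, -0.0]
wrist_force: [0.9, -1.2, -0.8]
opening: 11.4
```

Call:
send_rows:
  increments:
    - [[0,0,0],0]
    - [[0,0,0],0]

```text
t: 10.4
ee_pos: [444.9, 214.6, 230.7]
ee_rot: [0.004, 0.129, 0.992, -0.0]
wrist_force: [-0.5, 0.4, -1.1]
opening: 11.7
```

```bash

python3 -c "
from h import *
to(-105,0,194.1)
m=grab('side');save(m,'sd5.png',(210,130,370,250),5)
m=grab('wrist');save(m,'w5.png')"
```

```text
stn -106.44 2.0 230.7 F [-0.53  0.45 -1.11] M [ 0.    0.07 -0.  ] op 11.65 t 10.4
shift [-1.11 -2.02 36.61] turn 0.12 ztilt [ 0.0088 -0.0019]
side ['fov_y', 'cx', 'cy', 'world_from_camera'] 55.53858412276458 327.39511062714865 236.1416728964826
wrist ['fov_y', 'cx', 'cy', 'T_tool_cam'] 69.31815607000141 315.69931343483637 234.91458841281957
```

View pics/w5.png

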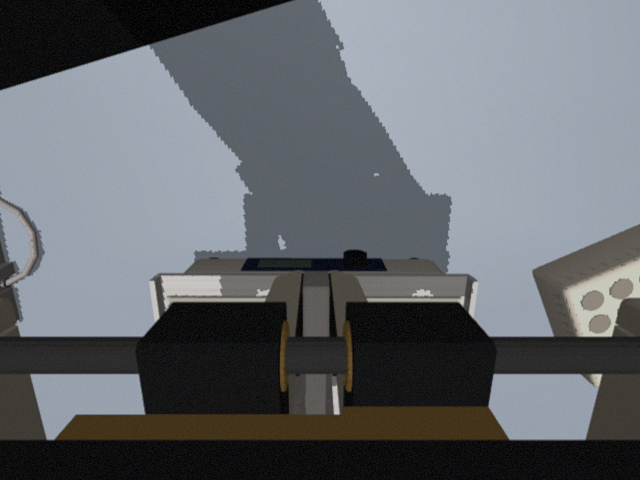

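View pics/sd5.png

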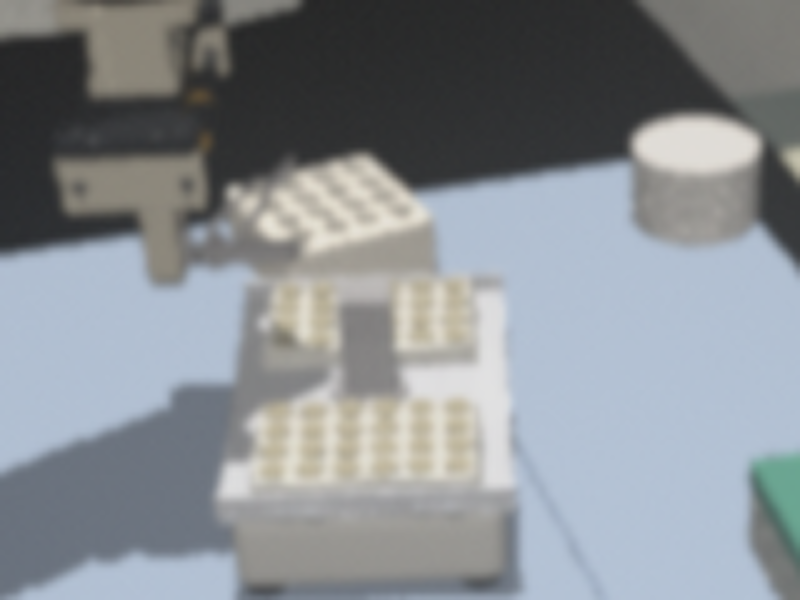

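Call:
send_rows:
  increments:
    - [[-0.0005,-0.001,0.012],0.1]
    - [[-0.0011,-0.002,0.025],0.1]
    - [[-0.0011,-0.002,0.0366],0.1]
    - [[-0.0011,-0.002,0.0366],0.1]

```text
t: 10.9
ee_pos: [445.5, 210.5, 192.1]
ee_rot: [0.003, 0.132, 0.991, -0.001]
wrist_force: [-0.1, 0.0, -2.2]
opening: 11.4
```

```bash

python3 -c "
from h import *
to(-98,0,194.1)
m=grab('scene');save(m,'s6.png',(290,110,420,220),6)
m=grab('side');save(m,'sd6.png',(230,150,330,230),8)"
```

```text
stn -104.83 -1.77 192.14 F [-0.13  0.03 -2.22] M [ 0.03  0.09 -0.04] op 11.44 t 10.9
shift [-6.83  1.78 -1.92] turn -0.14 ztilt [ 0.0056 -0.0032]
scene ['fov_y', 'cx', 'cy', 'world_from_camera'] 48.79715969036847 313.31389461865473 236.85012482389143
side ['fov_y', 'cx', 'cy', 'world_from_camera'] 55.53858412276458 327.39511062714865 236.1416728964826
```

View pics/s6.png

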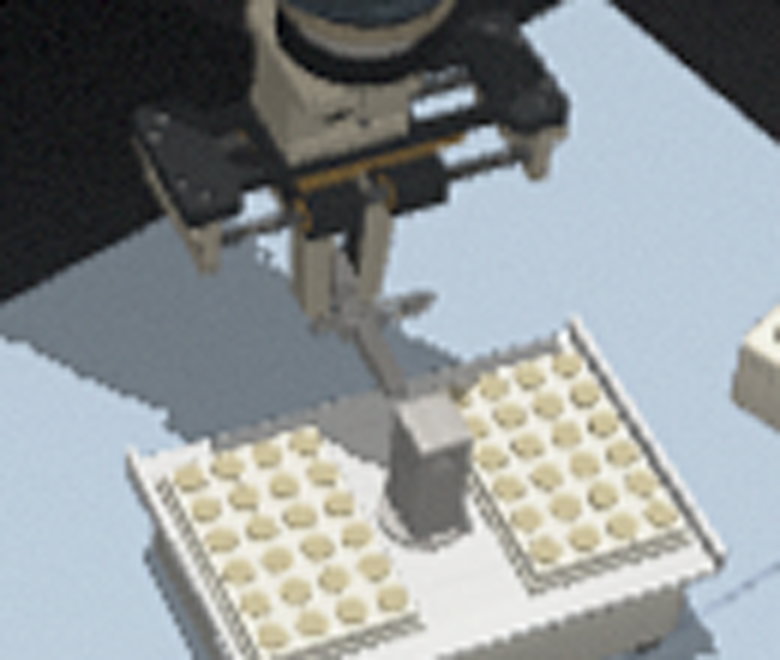

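View pics/sd6.png

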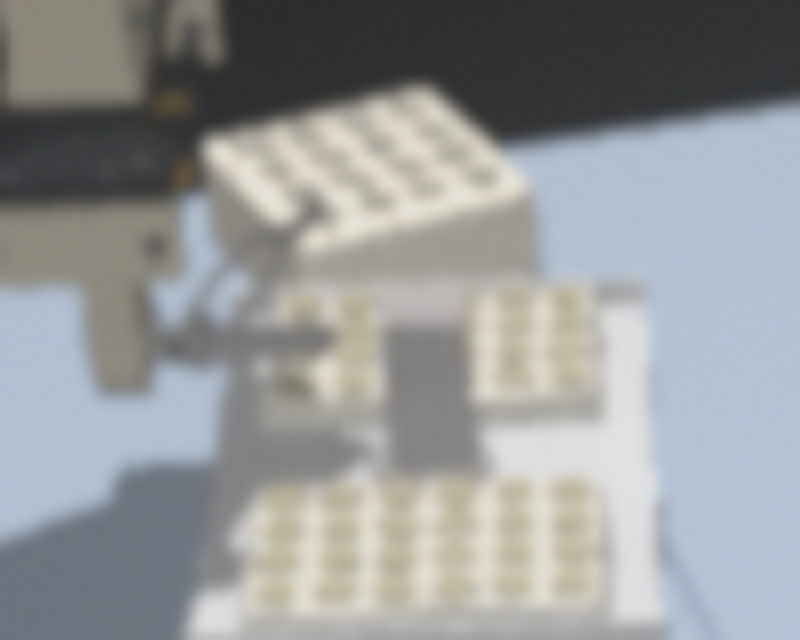

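The side view shows the pin level and pointing at the post at the right height, with the ring up. The pin tip is at (335,338) and the post at (430,390). The pose hasn't settled exactly, so I'm checking again.

```bash

python3 -c "
from h import *
to(-98,0,194.1)"
```

```text
stn -104.4 -1.06 193.71 F [ 0.28  0.2  -1.19] M [-0.01  0.04 -0.06] op 11.51 t 11.0
shift [-6.4   1.07 -0.34] turn -0.12 ztilt [ 0.0079 -0.0023]
```

Call:
send_rows:
  increments:
    - [[-0.001,0.0018,-0.0019],0]
    - [[-0.001,0.0018,-0.0019],0]
    - [[-0.001,0.0018,-0.0019],0]

```text
t: 11.3
ee_pos: [447.7, 212.7, 196.0]
ee_rot: [0.004, 0.131, 0.991, -0.0]
wrist_force: [0.2, -0.3, -1.3]
opening: 11.4
```

```bash

python3 -c "
from h import *
to(-98,0,194.1)"
```

```text
stn -103.22 0.9 196.05 F [ 0.22 -0.32 -1.32] M [0.05 0.01 0.01] op 11.37 t 11.3
shift [-5.21 -0.89  1.99] turn -0.11 ztilt [ 0.0088 -0.002 ]
```

Call:
send_rows:
  increments:
    - [[-0.002,-0.0009,0.0024],0]
    - [[-0.002,-0.0009,0.0024],0]
    - [[-0.002,-0.0009,0.0024],0]
    - [[-0.002,-0.0009,0.0024],0]

```text
t: 11.7
ee_pos: [449.4, 211.3, 193.6]
ee_rot: [0.004, 0.131, 0.991, -0.0]
wrist_force: [0.5, 1.0, -1.5]
opening: 11.6
```

```bash

python3 -c "
from h import *
to(-90,0,193.6)"
```

```text
stn -101.26 -0.03 193.62 F [ 0.48  0.97 -1.52] M [ 0.04  0.1  -0.07] op 11.64 t 11.7
shift [-11.26   0.05   0.12] turn -0.11 ztilt [ 0.0086 -0.0021]
```

Call:
send_rows:
  increments:
    - [[-0.004,0,0],0]
    - [[-0.008,0,0],0]
    - [[-0.011,0,0.0001],0]
    - [[-0.013,0,0.0001],0]
    - [[-0.013,0,0.0001],0]

```text
t: 12.2
ee_pos: [462.2, 207.8, 193.6]
ee_rot: [0.004, 0.132, 0.991, -0.0]
wrist_force: [-0.1, 0.0, -1.7]
opening: 11.4
```

```bash

python3 -c "
from h import *
to(-80,0,193.6)"
```

```text
stn -87.96 -0.07 193.6 F [-0.14  0.03 -1.7 ] M [-0.01  0.05  0.03] op 11.41 t 12.2
shift [-7.96  0.09  0.07] turn -0.13 ztilt [ 0.0087 -0.002 ]
```

Call:
send_rows:
  increments:
    - [[-0.002,0.0001,0],0]
    - [[-0.004,0.0001,0],0]
    - [[-0.004,0.0001,0],0]

```text
t: 12.5
ee_pos: [466.3, 206.8, 193.7]
ee_rot: [0.005, 0.132, 0.991, -0.0]
wrist_force: [-0.8, -0.1, -1.9]
opening: 11.5
```

Call:
send_rows:
  increments:
    - [[-0.002,0,0],0]
    - [[-0.004,0,0],0]
    - [[-0.004,0,0],0]

```text
t: 12.8
ee_pos: [470.4, 205.7, 193.7]
ee_rot: [0.005, 0.132, 0.991, -0.0]
wrist_force: [0.5, -0.3, -0.3]
opening: 11.6
```

```bash

python3 -c "
from h import *
to(-74,0,193.6)"
```

```text
stn -79.49 0.05 193.72 F [ 0.48 -0.32 -0.32] M [0.01 0.03 0.02] op 11.62 t 12.8
shift [-5.49 -0.04  0.17] turn -0.14 ztilt [ 0.009 -0.002]
```

Call:
send_rows:
  increments:
    - [[-0.002,0,0.0001],0]
    - [[-0.004,0,0.0002],0]
    - [[-0.005,0,0.0002],0]

```text
t: 13.1
ee_pos: [475.5, 204.4, 193.6]
ee_rot: [0.005, 0.132, 0.991, -0.0]
wrist_force: [-0.3, -0.6, -1.0]
opening: 11.8
```

Call:
send_rows:
  increments:
    - [[-0.002,0,0],0]
    - [[-0.004,0,0],0]
    - [[-0.005,0,0.0001],0]

```text
t: 13.4
ee_pos: [480.5, 203.0, 193.5]
ee_rot: [0.005, 0.132, 0.991, -0.0]
wrist_force: [-0.5, 0.5, -1.5]
opening: 11.6
```

```bash

python3 -c "
from h import *
to(-64,0,193.5)"
```

```text
stn -69.05 0.01 193.51 F [-0.49  0.53 -1.45] M [0.03 0.07 0.01] op 11.58 t 13.4
shift [-5.05  0.01  0.06] turn -0.15 ztilt [ 0.0092 -0.0019]
```

Call:
send_rows:
  increments:
    - [[-0.003,0,0],0]
    - [[-0.006,0,0.0001],0]
    - [[-0.008,0,0.0001],0]

```text
t: 13.7
ee_pos: [488.6, 200.8, 193.5]
ee_rot: [0.005, 0.132, 0.991, -0.0]
wrist_force: [-0.5, 0.8, -1.7]
opening: 11.2
```

Call:
send_rows:
  increments:
    - [[-0.003,0,0],0]
    - [[-0.006,0,0.0001],0]
    - [[-0.008,0,0.0001],0]

```text
t: 14.0
ee_pos: [496.6, 198.6, 193.5]
ee_rot: [0.005, 0.132, 0.991, -0.0]
wrist_force: [0.4, -0.3, -0.9]
opening: 11.4
```

```bash

python3 -c "
from h import *
to(-50,0,193.5)"
```

```text
stn -52.4 -0.03 193.46 F [ 0.4  -0.31 -0.9 ] M [-0.03  0.05 -0.04] op 11.39 t 14.0
shift [-2.4   0.03 -0.01] turn -0.16 ztilt [ 0.0094 -0.0019]
```

7 mm of travel left before the shoulder seats. Smaller steps now.

Call:
send_rows:
  increments:
    - [[-0.002,0,0],0]
    - [[-0.004,0,0],0]
    - [[-0.004,0,0],0]

```text
t: 14.3
ee_pos: [500.6, 197.5, 193.5]
ee_rot: [0.005, 0.132, 0.991, -0.0]
wrist_force: [0.7, 0.0, -1.6]
opening: 11.8
```

Call:
send_rows:
  increments:
    - [[-0.001,0,0],0]
    - [[-0.0015,0,0],0]
    - [[-0.0015,0,0],0]

```text
t: 14.6
ee_pos: [502.1, 197.1, 193.5]
ee_rot: [0.005, 0.132, 0.991, -0.0]
wrist_force: [0.3, -0.0, -1.7]
opening: 11.4
```

Call:
send_rows:
  increments:
    - [[-0.001,0,0],0]
    - [[-0.001,0,0],0]

```text
t: 14.8
ee_pos: [502.8, 196.9, 193.4]
ee_rot: [0.004, 0.132, 0.991, -0.0]
wrist_force: [-3.4, 1.6, -0.1]
opening: 11.2
```

Call:
send_rows:
  increments:
    - [[-0.0006,0,0],0]
    - [[-0.0006,0,0],0]

```text
t: 15.0
ee_pos: [502.9, 196.9, 193.4]
ee_rot: [0.004, 0.132, 0.991, -0.0]
wrist_force: [-5.6, 1.2, 0.9]
opening: 11.7
```

Call:
send_rows:
  increments:
    - [[-0.0006,0,0],0]
    - [[-0.0006,0,0],0]

```text
t: 15.2
ee_pos: [503.0, 196.8, 193.3]
ee_rot: [0.003, 0.132, 0.991, -0.001]
wrist_force: [-4.8, 1.1, 1.0]
opening: 11.7
```

```bash

python3 -c "
from h import *
to(-45.4,0,193.5)
m=grab('scene');save(m,'s7.png',(300,120,410,220),7)
m=grab('side');save(m,'sd7.png',(230,150,330,230),8)"
```

```text
stn -45.78 -0.11 193.28 F [-4.8   1.14  1.  ] M [0.3  0.85 0.07] op 11.7 t 15.2
shift [-0.38  0.11 -0.22] turn -0.15 ztilt [ 0.0057 -0.0019]
scene ['fov_y', 'cx', 'cy', 'world_from_camera'] 48.79715969036847 313.31389461865473 236.85012482389143
side ['fov_y', 'cx', 'cy', 'world_from_camera'] 55.53858412276458 327.39511062714865 236.1416728964826
```

View pics/s7.png

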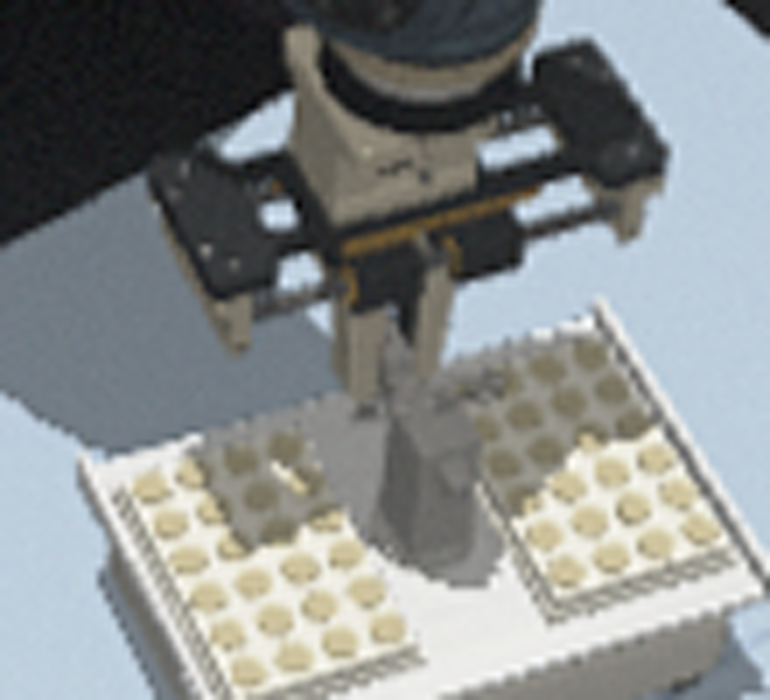

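View pics/sd7.png

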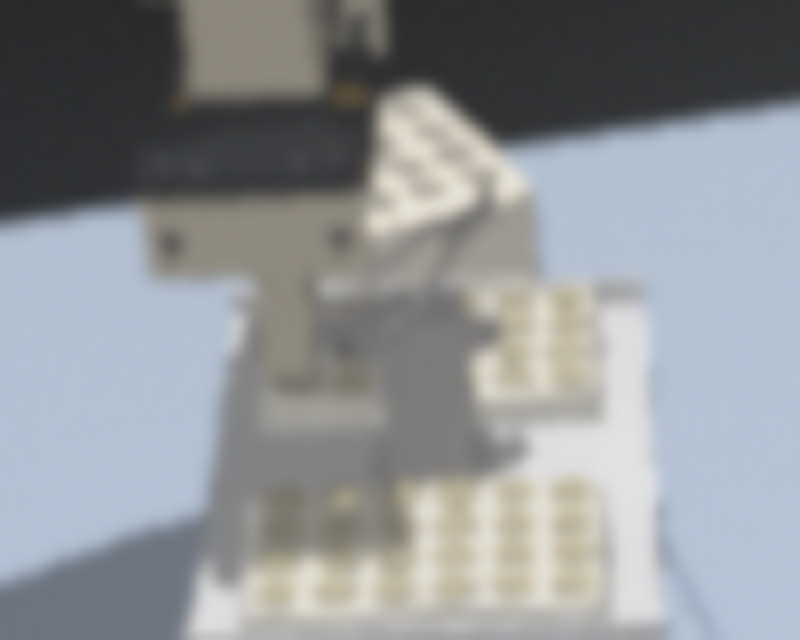

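The side crop shows the nose emerging past the post at (490,335), the tail in the fingers at (290,350) and the ring still up at (440,260). Contact came where predicted. I'm relaxing the grip and opening.

Call:
send_rows:
  increments:
    - [[0,0,0],0]
    - [[0,0,0],0]
    - [[0,0,0],0]
  newtons: 4

```text
t: 15.6
ee_pos: [503.0, 196.8, 193.3]
ee_rot: [0.003, 0.132, 0.991, -0.001]
wrist_force: [-1.2, -0.0, -0.1]
opening: 11.9
```

Call:
send_rows:
  increments:
    - [[0,0,0],0]
    - [[0,0,0],0]
    - [[0,0,0],0]
    - [[0,0,0],0]
  hand: 0.2

```text
t: 16.0
ee_pos: [503.2, 196.8, 193.4]
ee_rot: [0.003, 0.132, 0.991, -0.0]
wrist_force: [-0.6, -0.4, 0.1]
opening: 35.9
```

Call:
send_rows:
  increments:
    - [[0,0,-0.01],0]
    - [[0,0,-0.04],0]
    - [[0,0,-0.08],0]
    - [[0,0,-0.12],0]
    - [[0,0,-0.12],0]

```text
t: 16.5
ee_pos: [503.8, 197.5, 319.3]
ee_rot: [0.007, 0.132, 0.991, 0.001]
wrist_force: [-0.3, 0.4, -0.1]
opening: 37.2
```

```bash

python3 -c "
from h import *
to(60,0,300)
m=grab('scene');save(m,'s8.png',(300,120,410,220),7)
m=grab('side');save(m,'sd8.png',(230,150,330,230),8)"
```

```text
stn -45.13 0.73 319.27 F [-0.34  0.4  -0.13] M [-0.06 -0.    0.03] op 37.24 t 16.5
shift [-104.84   -0.54   20.78] turn -0.15 ztilt [0.0151 0.0008]
scene ['fov_y', 'cx', 'cy', 'world_from_camera'] 48.79715969036847 313.31389461865473 236.85012482389143
side ['fov_y', 'cx', 'cy', 'world_from_camera'] 55.53858412276458 327.39511062714865 236.1416728964826
```

View pics/s8.png

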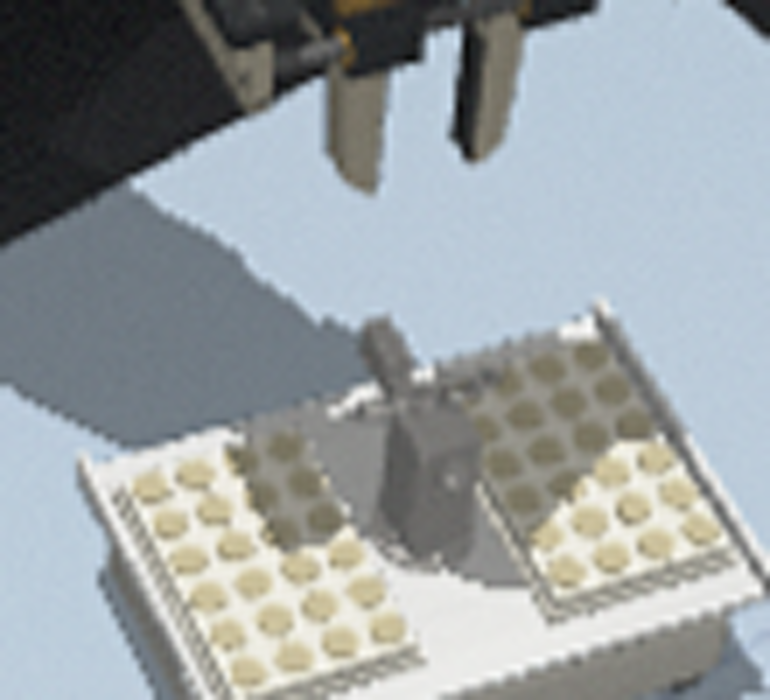

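View pics/sd8.png

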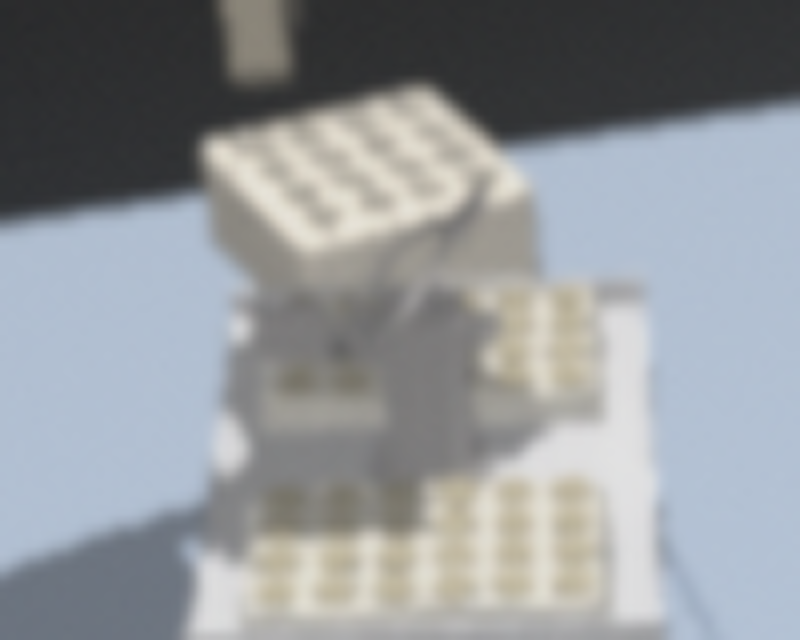

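The pin stays in the hole with its tail at (385,345), and the ring is raised (side crop: ring and tab up to (490,190)). Next I move forward, closing the hand, for a wrist view.

Call:
send_rows:
  increments:
    - [[-0.03,0,0],0]
    - [[-0.07,0,0.01],0]
    - [[-0.105,0,0.02],0]
    - [[-0.105,0,0.02],0]
    - [[-0.105,0,0.02],0]
  hand: 1
  newtons: 20

```text
t: 17.1
ee_pos: [603.6, 169.3, 293.3]
ee_rot: [0.003, 0.132, 0.991, -0.001]
wrist_force: [-0.6, 0.1, 0.4]
opening: 2.4
```

```bash

python3 - <<'E'
from h import *
to(40,0,260)
m=grab('wrist');save(m,'w9.png',(180,40,460,300),2.8)
P=world(m);ok=(m['d']>0)&(P[...,2]>105)&(P[...,2]<230)
v,u=np.nonzero(ok);Q=P[ok];s=np.stack([(Q[:,:2]-C)@EX,(Q[:,:2]-C)@EY,Q[:,2]],-1)
k=(abs(s[:,0])<90)&(abs(s[:,1])<45);s=s[k]
for x0 in range(-70,60,5):
    t=s[(s[:,0]>=x0)&(s[:,0]<x0+5)]
    if len(t)>3: print(x0,len(t),'y',np.percentile(t[:,1],[2,50,98]).round(1),'z',np.percentile(t[:,2],[2,50,98]).round(1))
E
```

```text
stn 58.56 -0.71 293.31 F [-0.6   0.14  0.39] M [0.02 0.03 0.01] op 2.36 t 17.1
shift [18.74  0.66 33.21] turn -0.19 ztilt [ 0.0049 -0.0018]
wrist ['fov_y', 'cx', 'cy', 'T_tool_cam'] 69.31815607000141 315.69931343483637 234.91458841281957
-60 142 y [-5.3  0.5  6.2] z [134.5 136.  137.6]
-55 162 y [-5.3  0.4  6.2] z [134.6 136.3 137.7]
-50 154 y [-5.4  0.4  6.2] z [135.  136.6 138. ]
-45 157 y [-5.4  0.4  6.2] z [135.3 136.8 138.1]
-40 162 y [-5.5  0.4  6.2] z [134.9 137.  138.4]
-35 161 y [-6.4  0.4  7.1] z [123.2 127.9 138. ]
-30 299 y [-16.1   0.4  17.3] z [123.9 126.6 128.9]
-25 391 y [-23.1   0.3  23.8] z [126.2 130.6 133.9]
-20 349 y [-27.4  -0.4  27.5] z [112.2 131.5 139.1]
-15 388 y [-28.7   1.   29.4] z [119.3 136.2 144.4]
-10 414 y [-28.7   0.3  29.5] z [134.6 136.4 149.3]
-5 421 y [-28.1  -0.4  28.2] z [134.6 136.4 155.2]
0 436 y [-24.    0.3  24.7] z [134.7 136.4 161.1]
5 604 y [-19.    0.2  19.8] z [135.  160.6 166. ]
10 344 y [-9.6  0.2 10.6] z [135.5 167.7 171.1]
15 307 y [-8.6  0.2  9. ] z [170.1 173.4 176.9]
20 274 y [-8.5  0.2  8.8] z [176.  178.3 180.4]
45 703 y [-15.    1.9  14.7] z [211.2 222.8 229.8]
50 93 y [-3.   1.4  2.6] z [210.7 220.3 229.7]
```

View pics/w9.png

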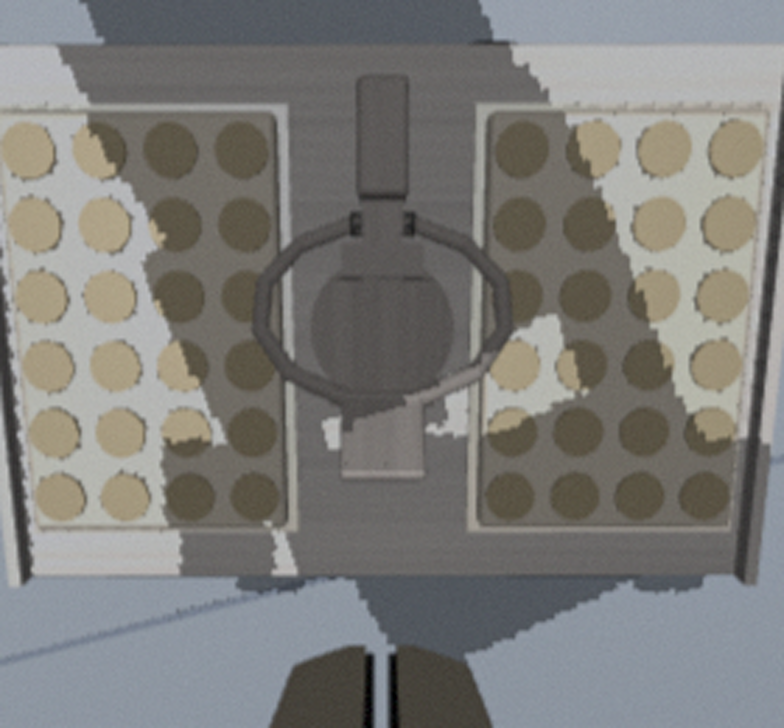

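The wrist view shows the tail at crop (383,135), seated straight with the shoulder at the post (383,275), the ring raised around the post, the tab at (383,440) and the closed fingertips at (380,690). The depth profile puts the tail at station x −60…−33, matching fully home, and the ring elevation at about 0.82 rad. Next I go above the tab.

Call:
send_rows:
  increments:
    - [[0.02,0.0007,0],0]
    - [[0.042,0.0007,0.005],0]
    - [[0.0465,0.0007,0.015],0]
    - [[0.0465,0.0007,0.02],0]
    - [[0.0465,0.0007,0.02],0]

```text
t: 17.65
ee_pos: [558.7, 182.4, 273.1]
ee_rot: [0.003, 0.132, 0.991, -0.001]
wrist_force: [-0.0, 0.9, -0.5]
opening: 0.3
```

```bash

python3 - <<'E'
from h import *
to(13,0,260)
E
```

```text
stn 11.81 0.34 273.12 F [-0.04  0.92 -0.45] M [0.04 0.04 0.02] op 0.27 t 17.65
shift [-1.12 -0.33 13.12] turn -0.15 ztilt [ 0.005  -0.0019]
```

Call:
send_rows:
  increments:
    - [[-0.001,0,0.005],0]
    - [[-0.001,0,0.01],0]
    - [[-0.001,0,0.013],0]
    - [[-0.001,0,0.013],0]

```text
t: 18.05
ee_pos: [559.7, 182.0, 259.5]
ee_rot: [0.002, 0.132, 0.991, -0.001]
wrist_force: [-0.1, 0.3, 0.2]
opening: 0.5
```

Call:
send_rows:
  increments:
    - [[-0.001,0,0.001],0]
    - [[-0.002,0,0.002],0]
    - [[-0.003,0,0.003],0]

```text
t: 18.35
ee_pos: [562.8, 181.1, 256.5]
ee_rot: [0.002, 0.132, 0.991, -0.001]
wrist_force: [-0.4, -1.0, 0.3]
opening: 0.4
```

Call:
send_rows:
  increments:
    - [[-0.001,0,0.001],0]
    - [[-0.002,0,0.002],0]
    - [[-0.003,0,0.003],0]

```text
t: 18.65
ee_pos: [565.7, 180.3, 253.5]
ee_rot: [0.002, 0.132, 0.991, -0.001]
wrist_force: [-0.2, 0.6, 0.4]
opening: 0.4
```

```bash

python3 - <<'E'
from h import *
to(22,0,247)
m=grab('side');save(m,'sd10.png',(230,150,330,230),8)
E
```

```text
stn 19.14 0.19 253.47 F [-0.17  0.6   0.37] M [ 0.05  0.03 -0.05] op 0.44 t 18.65
shift [-2.83 -0.18  6.49] turn -0.16 ztilt [ 0.0042 -0.0021]
side ['fov_y', 'cx', 'cy', 'world_from_camera'] 55.53858412276458 327.39511062714865 236.1416728964826
```

View pics/sd10.png

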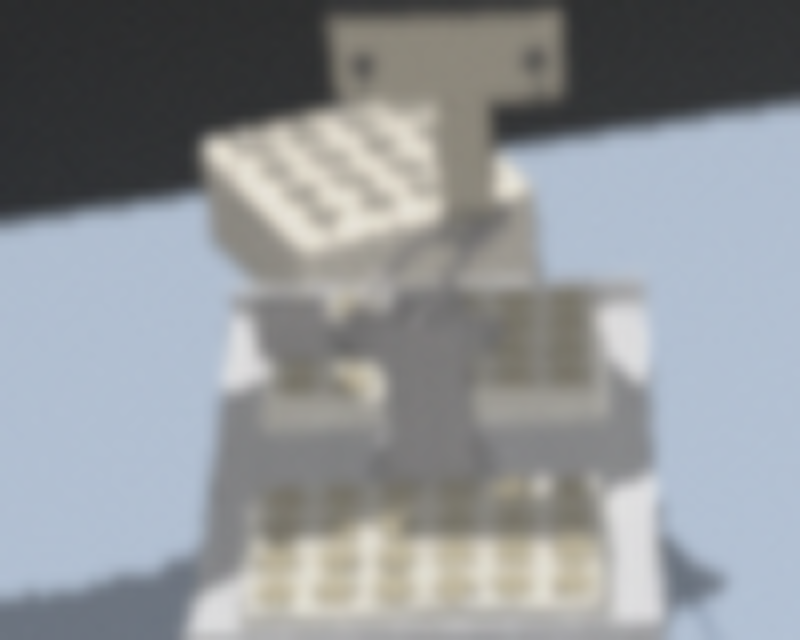

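The fingertip at (468,205) has met the tab's end at (480,220). Following the arc down.

Call:
send_rows:
  increments:
    - [[-0.001,0,0.002],0]
    - [[-0.002,0,0.0043],0]
    - [[-0.003,0,0.0065],0]

```text
t: 19.0
ee_pos: [568.8, 179.4, 246.6]
ee_rot: [0.002, 0.132, 0.991, -0.001]
wrist_force: [0.9, 0.3, -0.3]
opening: 0.7
```

Call:
send_rows:
  increments:
    - [[-0.0012,0,0.002],0]
    - [[-0.0024,0,0.004],0]
    - [[-0.0036,0,0.006],0]

```text
t: 19.3
ee_pos: [572.4, 178.5, 240.4]
ee_rot: [0.002, 0.132, 0.991, -0.001]
wrist_force: [-1.1, 0.6, 0.3]
opening: 0.2
```

Call:
send_rows:
  increments:
    - [[-0.001,0,0.002],0]
    - [[-0.002,0,0.004],0]
    - [[-0.003,0,0.006],0]

```text
t: 19.6
ee_pos: [575.4, 177.6, 234.2]
ee_rot: [0.002, 0.132, 0.991, -0.001]
wrist_force: [-0.3, -0.4, 1.1]
opening: 0.3
```

```bash

python3 - <<'E'
from h import *
to(31.4,0,228.3)
m=grab('side');save(m,'sd11.png',(230,150,330,230),8)
E
```

```text
stn 29.16 0.09 234.25 F [-0.27 -0.36  1.09] M [0.01 0.04 0.04] op 0.32 t 19.6
shift [-2.21 -0.08  5.96] turn -0.16 ztilt [ 0.004  -0.0021]
side ['fov_y', 'cx', 'cy', 'world_from_camera'] 55.53858412276458 327.39511062714865 236.1416728964826
```

View pics/sd11.png

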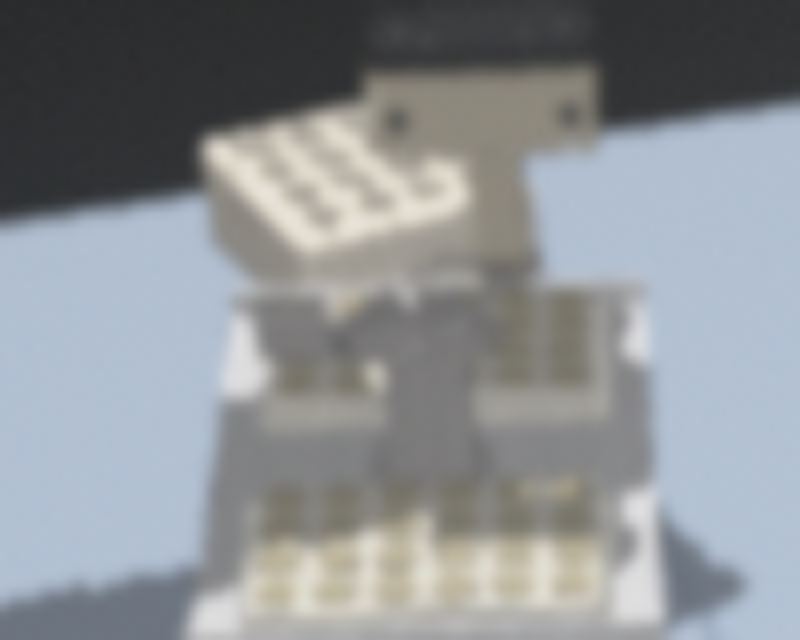

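The ring follows the fingertip (tip at (500,260), tab just under it), with almost no force. I continue in smaller steps as the far wire nears the nose.

Call:
send_rows:
  increments:
    - [[-0.001,0,0.002],0]
    - [[-0.002,0,0.004],0]
    - [[-0.003,0,0.006],0]

```text
t: 19.95
ee_pos: [578.4, 176.8, 227.8]
ee_rot: [0.002, 0.132, 0.991, -0.001]
wrist_force: [-0.4, 1.1, -0.7]
opening: 0.6
```

Call:
send_rows:
  increments:
    - [[-0.001,0,0.002],0]
    - [[-0.002,0,0.004],0]
    - [[-0.003,0,0.006],0]

```text
t: 20.25
ee_pos: [581.4, 175.9, 221.6]
ee_rot: [0.002, 0.132, 0.991, -0.001]
wrist_force: [-0.1, -0.2, -0.1]
opening: 0.5
```

Call:
send_rows:
  increments:
    - [[-0.001,0,0.001],0]
    - [[-0.0025,0,0.003],0]
    - [[-0.0025,0,0.003],0]

```text
t: 20.55
ee_pos: [583.9, 175.2, 218.3]
ee_rot: [0.002, 0.132, 0.991, -0.001]
wrist_force: [-1.1, 0.5, 0.1]
opening: 0.6
```

```bash

python3 - <<'E'
from h import *
to(40,0,214)
E
```

```text
stn 37.99 -0.07 218.31 F [-1.14  0.55  0.07] M [-0.03 -0.01 -0.08] op 0.58 t 20.55
shift [-1.99  0.08  4.32] turn -0.17 ztilt [ 0.0034 -0.0023]
```

Call:
send_rows:
  increments:
    - [[-0.002,0,0.001],0]
    - [[-0.002,0,0.002],0]
    - [[-0.002,0,0.002],0]

```text
t: 20.85
ee_pos: [585.9, 174.6, 216.2]
ee_rot: [0.002, 0.132, 0.991, -0.001]
wrist_force: [-0.1, 0.6, 0.5]
opening: 0.7
```

Call:
send_rows:
  increments:
    - [[0,0,0.001],0]
    - [[0,0,0.0015],0]
    - [[0,0,0.0015],0]

```text
t: 21.15
ee_pos: [586.0, 174.6, 215.0]
ee_rot: [0.002, 0.132, 0.991, -0.001]
wrist_force: [0.2, -0.0, 1.7]
opening: 0.5
```

Call:
send_rows:
  increments:
    - [[0,0,0.001],0]
    - [[0,0,0.0015],0]
    - [[0,0,0.0015],0]

```text
t: 21.45
ee_pos: [586.2, 174.7, 213.5]
ee_rot: [0.002, 0.132, 0.991, -0.001]
wrist_force: [2.8, -1.0, 1.9]
opening: 0.9
```

Call:
send_rows:
  increments:
    - [[0,0,0.001],0]
    - [[0,0,0.001],0]

```text
t: 21.65
ee_pos: [586.2, 174.6, 212.4]
ee_rot: [0.002, 0.132, 0.991, -0.001]
wrist_force: [1.6, -0.7, 3.0]
opening: 0.2
```

Call:
send_rows:
  increments:
    - [[0,0,0.001],0]
    - [[0,0,0.001],0]

```text
t: 21.85
ee_pos: [586.3, 174.6, 211.4]
ee_rot: [0.003, 0.132, 0.991, -0.001]
wrist_force: [2.3, -0.5, 1.8]
opening: 1.1
```

Call:
send_rows:
  increments:
    - [[0,0,0.001],0]
    - [[0,0,0.001],0]

```text
t: 22.05
ee_pos: [586.5, 174.5, 210.4]
ee_rot: [0.003, 0.132, 0.991, -0.001]
wrist_force: [3.1, -0.8, 3.5]
opening: 0.0
```

```bash

python3 - <<'E'
from h import *
to(40,0,209)
m=grab('side');save(m,'sd12.png',(230,150,330,230),8)
E
```

```text
stn 40.67 -0.03 210.42 F [ 3.1  -0.76  3.46] M [-0.11 -0.44  0.01] op 0.02 t 22.05
shift [0.68 0.03 1.41] turn -0.17 ztilt [ 0.0053 -0.0022]
side ['fov_y', 'cx', 'cy', 'world_from_camera'] 55.53858412276458 327.39511062714865 236.1416728964826
```

View pics/sd12.png

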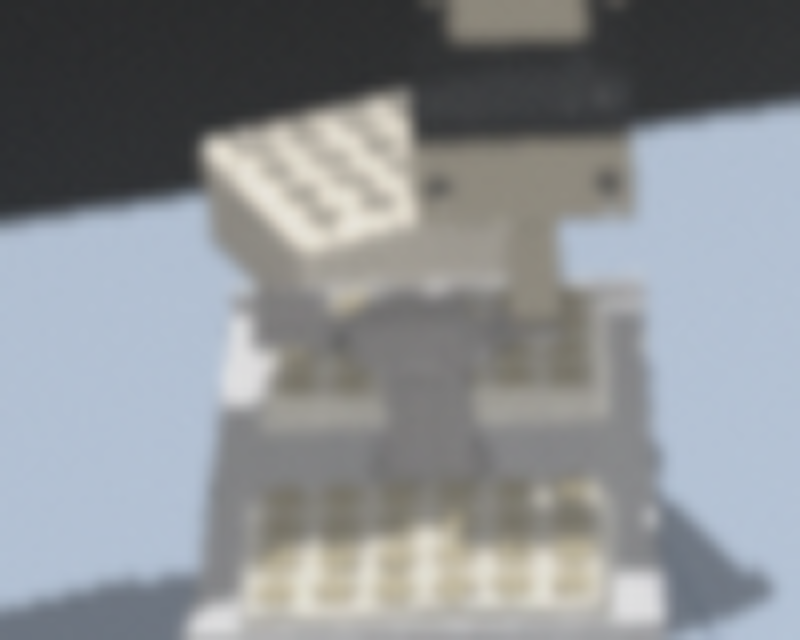

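The tip is at (535,315) with the tab directly under it, force about 3.5 N down and 3 N outward as the ring slides outward. I let the finger follow outward while pressing.

Call:
send_rows:
  increments:
    - [[-0.0005,0,0.001],0]
    - [[-0.0005,0,0.001],0]

```text
t: 22.3
ee_pos: [586.9, 174.4, 209.3]
ee_rot: [0.003, 0.132, 0.991, -0.001]
wrist_force: [1.7, 0.4, 4.4]
opening: 0.8
```

Call:
send_rows:
  increments:
    - [[-0.0003,0,0.001],0]
    - [[-0.0003,0,0.001],0]

```text
t: 22.5
ee_pos: [587.2, 174.3, 208.1]
ee_rot: [0.003, 0.132, 0.991, -0.001]
wrist_force: [1.8, -0.2, 3.0]
opening: 0.4
```

Call:
send_rows:
  increments:
    - [[-0.0003,0,0.001],0]
    - [[-0.0003,0,0.001],0]

```text
t: 22.7
ee_pos: [586.9, 174.2, 206.4]
ee_rot: [0.002, 0.132, 0.991, -0.001]
wrist_force: [-0.3, 0.1, 0.5]
opening: 0.4
```

Call:
send_rows:
  increments:
    - [[-0.0003,0,0.001],0]
    - [[-0.0003,0,0.001],0]

```text
t: 22.9
ee_pos: [586.8, 174.1, 204.7]
ee_rot: [0.001, 0.132, 0.991, -0.001]
wrist_force: [-0.4, -0.1, -0.4]
opening: 0.8
```

The force dropped to zero at tip height of about 122 mm, which looks like the snap. I'm pressing on gently to make sure it's fully closed.

Call:
send_rows:
  increments:
    - [[0,0,0.001],0]
    - [[0,0,0.0015],0]

```text
t: 23.1
ee_pos: [586.7, 174.1, 203.0]
ee_rot: [0.001, 0.132, 0.991, -0.001]
wrist_force: [-0.3, 0.7, -0.3]
opening: 0.4
```

Call:
send_rows:
  increments:
    - [[0,0,0.001],0]
    - [[0,0,0.0015],0]

```text
t: 23.3
ee_pos: [586.6, 174.1, 201.3]
ee_rot: [0.001, 0.132, 0.991, -0.001]
wrist_force: [0.3, -0.2, 0.8]
opening: 0.6
```

```bash

python3 - <<'E'
from h import *
to(40,0,200)
m=grab('side');save(m,'sd13.png',(230,150,330,230),8)
m=grab('scene');save(m,'s13.png',(310,140,410,220),8)
E
```

```text
stn 40.95 -0.44 201.31 F [ 0.26 -0.17  0.83] M [0.04 0.07 0.03] op 0.63 t 23.3
shift [0.95 0.44 1.31] turn -0.17 ztilt [ 0.0007 -0.0028]
side ['fov_y', 'cx', 'cy', 'world_from_camera'] 55.53858412276458 327.39511062714865 236.1416728964826
scene ['fov_y', 'cx', 'cy', 'world_from_camera'] 48.79715969036847 313.31389461865473 236.85012482389143
```

View pics/s13.png

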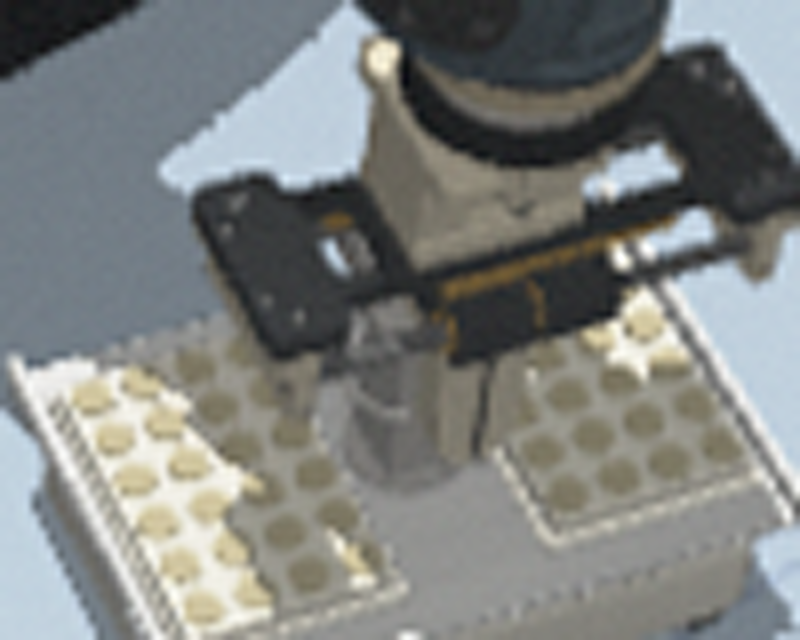

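Call:
send_rows:
  increments:
    - [[0,0,0.001],0]
    - [[0,0,0.001],0]

```text
t: 23.6
ee_pos: [586.7, 174.1, 200.4]
ee_rot: [0.001, 0.132, 0.991, -0.001]
wrist_force: [-0.4, -0.6, -0.1]
opening: 0.7
```

Call:
send_rows:
  increments:
    - [[0,0,0.001],0]
    - [[0,0,0.001],0]

```text
t: 23.8
ee_pos: [586.7, 174.1, 199.4]
ee_rot: [0.001, 0.132, 0.991, -0.001]
wrist_force: [-0.5, 0.6, 3.2]
opening: 0.5
```

Call:
send_rows:
  increments:
    - [[0,0,0.001],0]
    - [[0,0,0.001],0]

```text
t: 24.0
ee_pos: [586.8, 174.1, 198.5]
ee_rot: [0.001, 0.132, 0.991, -0.001]
wrist_force: [-0.2, 1.2, 3.6]
opening: 0.8
```

Firm stop felt at tip height of about 115 mm (3.6 N). Lifting to look.

Call:
send_rows:
  increments:
    - [[0,0,-0.005],0]
    - [[0,0,-0.03],0]
    - [[0,0,-0.06],0]
    - [[-0.01,0,-0.095],0]
    - [[-0.02,0,-0.095],0]

```text
t: 24.5
ee_pos: [607.5, 169.4, 298.8]
ee_rot: [0.004, 0.132, 0.991, -0.0]
wrist_force: [0.3, -0.5, 0.2]
opening: 0.4
```

Call:
send_rows:
  increments:
    - [[0,0,0],0]
    - [[0,0,0],0]

```text
t: 24.7
ee_pos: [607.3, 169.4, 298.2]
ee_rot: [0.004, 0.132, 0.991, -0.0]
wrist_force: [-0.8, 0.2, 0.3]
opening: 0.3
```

```bash

python3 - <<'E'
from h import *
to(60,0,300)
m=grab('wrist');save(m,'w14.png',(180,40,460,300),2.8)
P=world(m);ok=(m['d']>0)&(P[...,2]>100)&(P[...,2]<200)
Q=P[ok];s=np.stack([(Q[:,:2]-C)@EX,(Q[:,:2]-C)@EY,Q[:,2]],-1)
k=(abs(s[:,0])<90)&(abs(s[:,1])<45);s=s[k]
for x0 in range(-70,60,5):
    t=s[(s[:,0]>=x0)&(s[:,0]<x0+5)]
    if len(t)>3: print(x0,len(t),'y',np.percentile(t[:,1],[2,50,98]).round(1),'z',np.percentile(t[:,2],[2,50,98]).round(1))
m=grab('side');save(m,'sd14.png',(230,150,330,230),8)
E
```

```text
stn 62.1 0.36 298.25 F [-0.8   0.22  0.26] M [-0.01  0.01 -0.04] op 0.29 t 24.7
shift [ 2.08 -0.36 -1.77] turn -0.17 ztilt [ 0.0081 -0.0014]
wrist ['fov_y', 'cx', 'cy', 'T_tool_cam'] 69.31815607000141 315.69931343483637 234.91458841281957
-65 7 y [-4.7  1.   5.5] z [134.7 135.3 135.5]
-60 153 y [-4.8  0.4  6.2] z [134.6 136.1 137.3]
-55 142 y [-4.8  1.   6.2] z [134.9 136.3 137.9]
-50 151 y [-4.9  1.   6.2] z [135.3 136.6 138. ]
-45 153 y [-4.9  0.3  6.2] z [135.4 136.8 138.4]
-40 147 y [-5.   1.   6.2] z [135.2 137.1 138.8]
-35 163 y [-7.3  0.3  7.7] z [122.6 127.3 136.4]
-30 285 y [-14.8   0.2  15.7] z [122.6 125.1 128.6]
-25 345 y [-20.4   0.2  22. ] z [122.1 130.1 132.2]
-20 303 y [-24.1   0.2  25. ] z [118.5 130.  132.1]
-15 399 y [-26.9   0.2  27.4] z [122.  135.8 137.3]
-10 379 y [-28.5   0.2  29. ] z [121.6 135.8 137.3]
-5 335 y [-28.4   0.8  29.5] z [121.2 135.7 137.3]
0 348 y [-28.6   0.1  29.4] z [120.7 135.8 137.3]
5 369 y [-28.3   0.1  28.7] z [120.1 135.7 137.2]
10 347 y [-25.3   0.1  26. ] z [119.8 135.7 137.2]
15 171 y [-23.1   0.   23.6] z [119.2 121.9 131.1]
20 234 y [-19.    0.7  20.5] z [118.5 121.  131.2]
25 167 y [-11.1   0.   11.8] z [118.7 120.2 129.4]
30 151 y [-8.4 -0.   9.1] z [118.3 119.6 121. ]
35 147 y [-8.5  0.7  9.1] z [117.5 119.3 120.6]
40 156 y [-8.6 -0.1  9.1] z [117.7 119.  120. ]
45 73 y [-8.6 -0.1  8.4] z [117.3 118.5 119.8]
side ['fov_y', 'cx', 'cy', 'world_from_camera'] 55.53858412276458 327.39511062714865 236.1416728964826
```

View pics/w14.png

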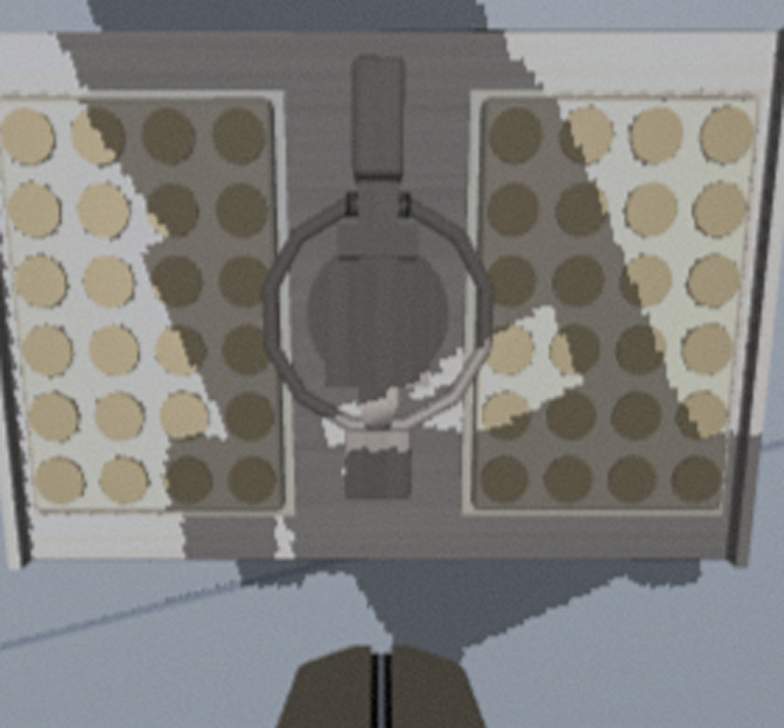

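View pics/sd14.png

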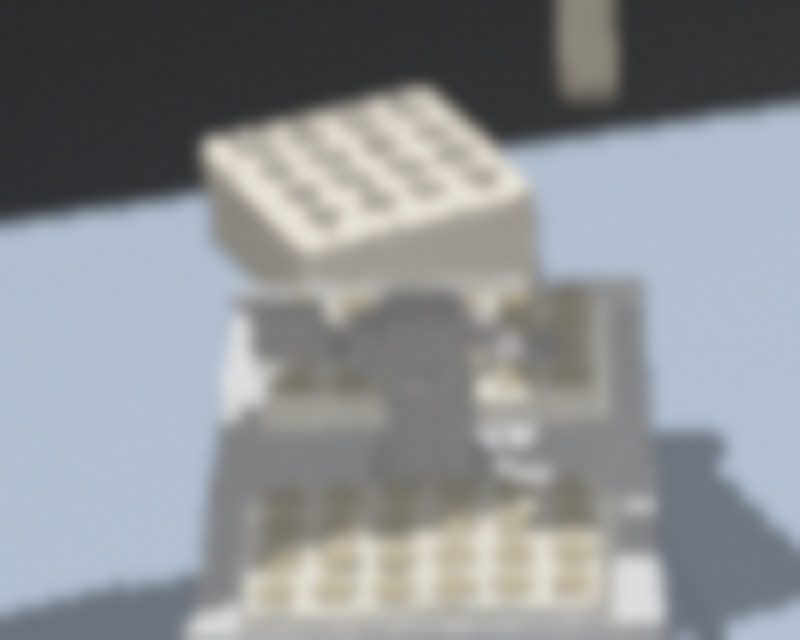

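The wrist view shows the ring flat around the post, the nose at (380,400) lying over the far wire at (380,428), and the tab at (378,465). Slope estimate: ring elevation −0.07…−0.08 minus pin pitch +0.05 gives a ring angle of about 0. One more check of the shoulder seating, relative to the post in the same picture.

```bash

python3 - <<'E'
from h import *
m=load('wrist');P=world(m);ok=(m['d']>0)
S=np.stack([(P[...,:2]-C)@EX,(P[...,:2]-C)@EY,P[...,2]],-1)[ok]
c=abs(S[:,1]-.5)<4
t=S[c&(S[:,0]<-33)&(S[:,2]>131)];print('tail x',np.percentile(t[:,0],[0.5,99.5]).round(2),'expected from home -59,-33')
c2=(abs(S[:,1])>7)&(abs(S[:,1])<12)
p=S[c2&(abs(S[:,0])<25)&(S[:,2]>133.5)];print('post top x',np.percentile(p[:,0],[.5,99.5]).round(2))
s=S[(abs(S[:,1])>6.5)&(abs(S[:,1])<9.5)&(S[:,2]>127.5)&(S[:,2]<133.3)&(S[:,0]<-8)];print('shoulder x',np.percentile(s[:,0],[1,99]).round(2),'exp -23,-15')
print(st()['t'],st()['ee_pos'])
# bystanders
a=load('scene')
E
```

```text
tail x [-59.99 -34.36] expected from home -59,-33
post top x [-14.97  24.99]
shoulder x [-24.25 -16.3 ] exp -23,-15
24.8 [606.87174974 169.47479904 297.68264825]
```

```bash
python3 -c "
from h import *
job.close_job();print(st()['t'])"
```

```text
the job is handed in; nothing more can be done
the job is handed in; nothing more can be done
```

The pin is in the post's hole and its ring is snapped closed behind the nose. I handed the job in after about 25 s of the 67 s allowed. The hand-in reports no verdict, so the result rests on my own checks.

**What I did**
- I touched the post's top to find the hole axis (about 123 mm) and clamped the post lightly to find its centreline.
- I took the small pin from the cradle and pushed it in. There was no noticeable force until the shoulder met the post, then about 6 N at most.
- I released the pin and pressed the tab down along its arc. The push peaked at about 4.5 N, and the force vanished at the snap. I then pressed on to a firm stop and lifted clear.

**Last checks (wrist camera)**
- **Ring:** its angle works out at about 0 rad, with the far wire under the nose.
- **Tilt:** the pin sits nose-up by about 0.05 rad, which is the play in the hole. The limit is 0.12 rad.
- **Shoulder:** this check disagreed slightly with the touch. The picture puts the shoulder about 1 mm short of the post face, while the touch put it within about 0.4 mm. Both are inside the 3 mm allowed, so I left it.
- **Robot:** the arm was clear of everything at hand-in.
- **Bystanders:** I did not re-measure them at the end. The arm passed well above them and I felt no unexpected contact.

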